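# Rebuild the two-tier spice carousel and fill it, labels out

## Task

Put the washed spice carousel back together: slide the wooden spacer column down over the upright steel shaft until it stands on the shaft's foot, then the upper tier, hub up, down over the shaft until it lies level on the column, then the knob over the shaft top until it sits on the hub. Then stand every spice jar on the upper tier between hub and rim, upright, each turned so that its coloured front label (not the barcode on the back) faces straight outward, away from the shaft. Leave the candle, the pepper mill and the green glass where they are.

Things in the scene. Friction and masses are not known exactly. Their poses are not given: they have to be found in the camera images.
- shaft_foot (a point): Foot of the carousel's upright steel shaft, on its axis, 18 mm above the worktop, on the washer the column stands on; z up, does not turn. The carousel: a round wooden tray (196 mm across, rim top 24 mm above the worktop) that turns stiffly about the shaft on a fixed foot plate.
- shaft_top (a point): The top of the steel shaft, on its axis, 170 mm above shaft_foot. The shaft is 16 mm thick; its last 16 mm taper to a 7 mm flat nose.
- column: Spacer column: a straight brown wooden sleeve with two thin steel bands, 54 mm across, 90 mm tall, with a straight 19 mm bore right through; either end may go down. Stands upright on the worktop. Origin: centre of its lower end, z along the bore.
- column_mid (a point): The middle of the column, on the axis of its bore, 45 mm from either end.
- tier: Upper tier: round pale wooden shelf, 196 mm across, 10 mm thick, with a rim 8 mm high (its inside 93 mm from the centre) and a brown hub in the middle, 42 mm across, top 55 mm above the underside: grasp it there. A 19 mm bore runs right through. Lies flat, hub up; 0.55 kg. Origin: centre of its underside, z up. Jars stand between hub and rim, about 65 mm from the centre.
- knob: Top knob: a small brown wooden cap with one thin steel band, 34 mm across and 42 mm tall, with a blind bore 19 mm wide and 29 mm deep from below. Stands on the worktop, closed top up. Origin: centre of its underside (mouth of the bore), z up. Seated on the hub it is 145 mm above shaft_foot.
- jar_a: Brown spice jar, a glass bottle with rounded sides, 42 mm across and 96 mm tall, standing upright; its round gold cap (41 mm across) is the top 20 mm. Origin: centre of its underside, z up. Its front label, dark red with white is centred on the jar's own -x side; a smaller black-and-white barcode label is on the back (+x). May be absent (None).
- jar_b: Reddish spice jar, a glass bottle with rounded sides, 42 mm across and 96 mm tall, standing upright; its round gold cap (41 mm across) is the top 20 mm. Origin: centre of its underside, z up. Its front label, green with red peppers is centred on the jar's own -x side; a smaller black-and-white barcode label is on the back (+x). May be absent (None).
- jar_c: Reddish spice jar, a glass bottle with rounded sides, 42 mm across and 96 mm tall, standing upright; its round gold cap (41 mm across) is the top 20 mm. Origin: centre of its underside, z up. Its front label, green with red peppers is centred on the jar's own -x side; a smaller black-and-white barcode label is on the back (+x). May be absent (None).
- jar_d: Reddish spice jar, a glass bottle with rounded sides, 42 mm across and 96 mm tall, standing upright; its round gold cap (41 mm across) is the top 20 mm. Origin: centre of its underside, z up. Its front label, green with red peppers is centred on the jar's own -x side; a smaller black-and-white barcode label is on the back (+x). May be absent (None).
- jar_e: Brown spice jar, a glass bottle with rounded sides, 42 mm across and 96 mm tall, standing upright; its round gold cap (41 mm across) is the top 20 mm. Origin: centre of its underside, z up. Its front label, dark red with white is centred on the jar's own -x side; a smaller black-and-white barcode label is on the back (+x). May be absent (None).
- candle: Bystander: candle in a glass, 76 mm across, 90 mm tall. Leave it alone. Origin: centre of its underside.
- pepper_mill: Bystander: dark wooden pepper mill, 58 mm across, 170 mm tall. Leave it alone. Origin: centre of its underside.
- tumbler: Bystander: smoky green drinking glass, 80 mm across, 116 mm tall. Leave it alone. Origin: centre of its underside.
Things that resemble listed ones, but are neither listed nor needed, are in the scene too. Leave any pink or turquoise look-alike of the jar_c alone.

How it is judged:
By the outcome, as a careful person would: the job done as asked, in the order asked, and still so for the second after the job is handed in, with the robot touching nothing.
Of jar_a, jar_b, jar_c, jar_d, jar_e only 3 to 5 are there at a start; the rules pass over those that are not, and their reading is None.
At some moment in a run one of column, tier, knob may be knocked a few centimetres aside while the robot is not near it.
It also fails if it takes over 210 s, if anything falls off the work surface, if the arm or the gripper's body presses on something with over 40 N, if the wrist force passes 120 N, or if a joint passes its speed limit or range.

## Robot

A 7-joint arm with a two-finger parallel gripper is mounted at the origin on a cart in front of the work surface, level with it; the furniture and walls round the work are solid. World frame = base frame: x ahead of the robot, y to its left, z up, the work surface at z = 0. Lengths are in m, angles in degrees, forces in N, time in s.
With the tool pointing down it reaches from about 0.375 to 0.925 m from the base axis. Payload 3.1 kg.
Tool frame: the origin (TCP) lies on the front face of the gripper's body, between the roots of the fingers; the fingertips stand 73 mm ahead of it and the grasp point (between the pads) lies 54 mm ahead of it; z points along the fingers, y is the line along which they close (so a half turn about z gives the same grasp; the last joint's range is limited). The gripper opens to 85 mm and grips with 20 to 120 N. Pads are 22 mm wide; open, the fingers measure 114 mm over their backs; the gripper's body (76 mm by 85 mm) begins 54 mm behind the grasp point. The pads swing forward as they close: fully open they stand 13 mm farther back than shut.
Start: joints at [67.506, 21.939, 2.515, 91.553, -1.026, 66.532, -2.859], TCP at [0.189, -0.622, 0.304] pointing down, gripper open.
Joint ranges: [-149.38, 149.38], [-23.57, 123.04], [-84.95, 90], [0, 143.3], [-89.99, 269.99], [3.08, 112.72], [-163.45, 163.45]. Speed limits (degrees/s): [159.86, 159.86, 180, 180, 180, 180, 180].

## Interface

Orientations are given as a 3x3 rotation matrix whose columns are the frame's x, y, z axes.
In Python, from station import bot gives the robot as it stands. The module is installed in compiled form; this text tells all that it offers.
- The arm moves only by the tool play_rows, never from a script. Its argument "deltas" is a list of rows, each a list of 7 numbers: the opening, from 0 (shut) to 1 (fully open), then the shift along the tool's x, y, z in mm, then the turn, a rotation vector about the tool's x, y, z in rad. A call has 1 to 20 rows; each row is the pose to reach, as a shift and turn from the pose commanded when the call began, along the tool's axes at that moment; what a row does not reach only later rows make up. A row lasts 1/8 s, in which the tool goes at most 62.5 mm and 10.7 degrees, less where a joint would pass 70% of its speed; a pose out of reach is approached as far as the arm can. A call with a gripper value outside its range is refused whole. The fingers move at their own pace and stop on an object; "force" is the grip in N (left out, the last holds). Time passes only in rows, so rows that repeat a pose let the fingers close. It gives the time, the measured TCP pose, the force, the opening and the grip force at its end, in the units of the state.
- bot.observe(): the state, without advancing time (a new reading comes with each control period).
- bot.capture(name): name is "scene" or "top"; returns a dict with "frame" (480x640x3 uint8, blue, green, red), "intrinsics" (3x3 intrinsics, pixels), "world_from_camera" (4x4, takes a point from camera to world coordinates). Camera axes: x right, y down, z forward; pixel columns grow to the right and rows downward; lengths in m; the calibration is good to about 2 mm. A picture is of the moment at which its call begins. There is no depth.
- bot.hand_in(): hands the job in; it is judged then, once.
Trained networks look in a picture, given as the dict that the camera call returned (one of the last four; its "shot" number tells which), for a name from the list of things; names that differ only in an ending like _2 or _b are one class to them, and where a whole thing is asked for, a point or a joint stands for the part that bears it (a point fixed in the world has none). Each returns a list of dicts, best first, with "p" (0 to 1); they miss things now and then, are a little off and sometimes report something else, mostly with a low value. They report only what shows in the picture. A call takes as long as a camera call. They do not tell look-alikes from the thing itself.
- bot.cut_out(picture, target): "region" (480x640 bool, what is visible of it) and "centre" ([column, row] in pixels, amid what is visible of it).
- bot.spot_point(picture, target): "centre" ([column, row] in pixels: a listed point, or the origin of a listed thing).
The state is a dict: "clock": time; "joints": joint angles; "joint_velocities": joint speeds; "joint_efforts": joint torques, N m; "tool_pos": TCP position; "ee_rot": TCP orientation; "contact_force": force on the tool from outside, world axes, zero at the start; "moment": the same for the moment, N m; "gripper_width": finger opening in m; "grasp_force": force on a finger pad.
Only numpy, scipy, OpenCV 4.12 (cv2) and the standard library are available. Lean on these libraries where they do the work, as an engineer would, in place of code of your own. Each camera call takes 0.05 s, during which the arm holds its last target. There are 200 camera calls.

## Working session

There is one attempt and no reset: what is moved stays moved. The work goes in short steps, Python scripts to look and compute and a tool call to move; the robot and the scene stay as the last step left them, time stands still between calls to the robot, and variables do not carry over. Pictures are saved under pics/ and viewed, at most 14 in all, crops included, and the job is handed in when it is done.

Besides the shell and the picture viewer there is one more tool, called after "Emit:" in YAML: its name, and indented under it one key for each argument. play_rows: Moves the arm, as the interface text tells. Its arguments: {"type":"object","properties":{"deltas":{"type":"array"},"force":{"type":"number"}},"required":["deltas"]}

```bash
mkdir -p pics
cat > h.py <<'E'
from station import bot
import numpy as np, cv2
def ray(s,px):
    K=np.array(s["intrinsics"]);T=np.array(s["world_from_camera"])
    d=T[:3,:3]@np.linalg.solve(K,[px[0],px[1],1.]);return T[:3,3],d
def at(s,px,z):
    o,d=ray(s,px);return (o+d*(z-o[2])/d[2])
def proj(s,p):
    K=np.array(s["intrinsics"]);T=np.linalg.inv(np.array(s["world_from_camera"]))
    q=K@(T[:3,:3]@np.array(p)+T[:3,3]);return q[:2]/q[2]
def tri(a,pa,b,pb):
    o1,d1=ray(a,pa);o2,d2=ray(b,pb)
    t=np.linalg.lstsq(np.c_[d1,-d2],o2-o1,rcond=None)[0]
    x,y=o1+d1*t[0],o2+d2*t[1];return (x+y)/2,np.linalg.norm(x-y)
E
python3 - <<'E'
from h import *
np.set_printoptions(precision=3,suppress=True)
st=bot.observe();print(st["tool_pos"],np.array(st["ee_rot"]),st["gripper_width"])
S={n:bot.capture(n) for n in("scene","top")}
for n,s in S.items():
    cv2.imwrite(f"pics/{n}0.png",s["frame"]);print(n,np.array(s["world_from_camera"]),s["intrinsics"][0])
for t,z in [("shaft_foot",.018),("shaft_top",.188),("column",0),("tier",0),("knob",0),("jar_a",0),("jar_b",0),("candle",0),("pepper_mill",0),("tumbler",0)]:
    for n,s in S.items():
        for r in bot.spot_point(s,t):
            if r["p"]>.2: print(t,n,round(r["p"],2),np.round(r["centre"],1),at(s,r["centre"],z))
E
```

```text
[ 0.189 -0.621  0.302] [[ 0.957  0.291 -0.001]
 [ 0.291 -0.957  0.002]
 [-0.    -0.003 -1.   ]] 0.08523692188788168
scene [[-0.815 -0.221  0.536 -0.184]
 [-0.58   0.33  -0.745  0.907]
 [-0.012 -0.918 -0.396  0.678]
 [ 0.     0.     0.     1.   ]] [474.053   0.    318.291]
top [[-0.097 -0.973  0.209  0.314]
 [-0.995  0.096 -0.018 -0.138]
 [-0.002 -0.209 -0.978  1.219]
 [ 0.     0.     0.     1.   ]] [451.574   0.    312.38 ]
shaft_foot scene 0.92 [328.  277.6] [ 0.521 -0.118  0.018]
shaft_foot top 0.7 [292.6 257.8] [ 0.512 -0.101  0.018]
shaft_top scene 0.71 [328.9 226.7] [ 0.507 -0.104  0.188]
shaft_top top 0.62 [288.9 243.2] [ 0.519 -0.1    0.188]
column scene 0.72 [278.  347.1] [0.441 0.21  0.   ]
column top 0.64 [176.5 295.3] [0.444 0.219 0.   ]
tier scene 0.76 [241.9 312.1] [0.62  0.145 0.   ]
tier scene 0.36 [279.7 347.1] [0.437 0.207 0.   ]
tier top 0.63 [199.6 231.5] [0.614 0.15  0.   ]
knob scene 0.7 [301.7 333.3] [0.428 0.133 0.   ]
knob scene 0.27 [358.7 261.7] [ 0.52  -0.293  0.   ]
knob top 0.5 [211.6 293.3] [0.44  0.125 0.   ]
jar_a scene 0.89 [405.2 257. ] [ 0.411 -0.40
[... 812 characters left out ...]
scene 0.6 [355.7 249.1] [ 0.579 -0.372  0.   ]
jar_b top 0.8 [420.3 202.8] [ 0.636 -0.47   0.   ]
jar_b top 0.79 [367.7 284. ] [ 0.424 -0.295  0.   ]
jar_b top 0.79 [397.8 221.8] [ 0.587 -0.4    0.   ]
jar_b top 0.76 [361.4 248.6] [ 0.522 -0.29   0.   ]
jar_b top 0.64 [358.8 221.7] [ 0.598 -0.292  0.   ]
candle scene 0.94 [306.  249.7] [ 0.718 -0.272  0.   ]
candle scene 0.26 [425.3 248.9] [ 0.382 -0.506  0.   ]
candle top 0.88 [350.3 180.7] [ 0.719 -0.282  0.   ]
pepper_mill scene 0.66 [328.6 241.8] [ 0.692 -0.372  0.   ]
pepper_mill scene 0.22 [385.9 267.1] [ 0.428 -0.308  0.   ]
pepper_mill top 0.58 [382.4 180.3] [ 0.712 -0.373  0.   ]
tumbler top 0.71 [452.5 284.2] [ 0.401 -0.523  0.   ]
```

Run:
```python
import cv2
a=cv2.imread("pics/scene0.png");cv2.imwrite("pics/s1.png",cv2.resize(a[190:370,200:440],(800,600),interpolation=cv2.INTER_CUBIC))
a=cv2.imread("pics/top0.png");cv2.imwrite("pics/t1.png",cv2.resize(a[110:350,150:470],(800,600),interpolation=cv2.INTER_CUBIC))
```

```text
(no output)
```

View pics/s1.png

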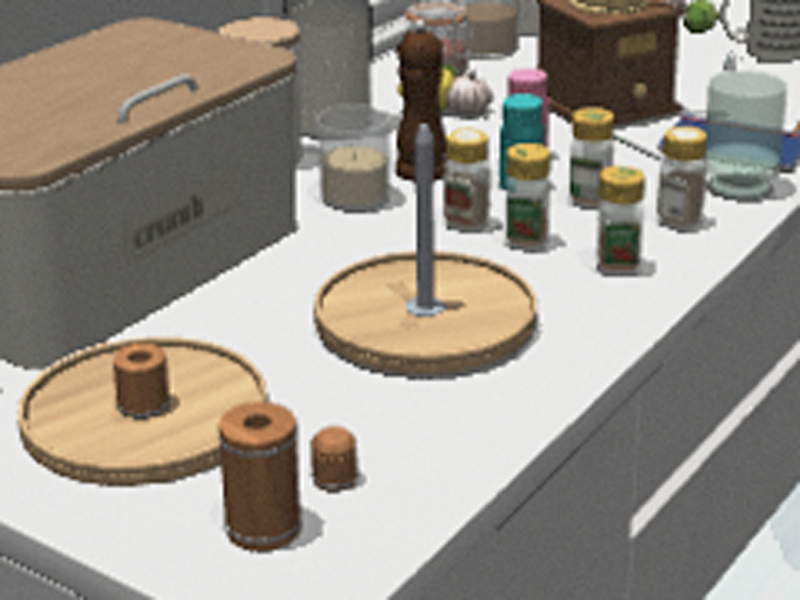

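View pics/t1.png

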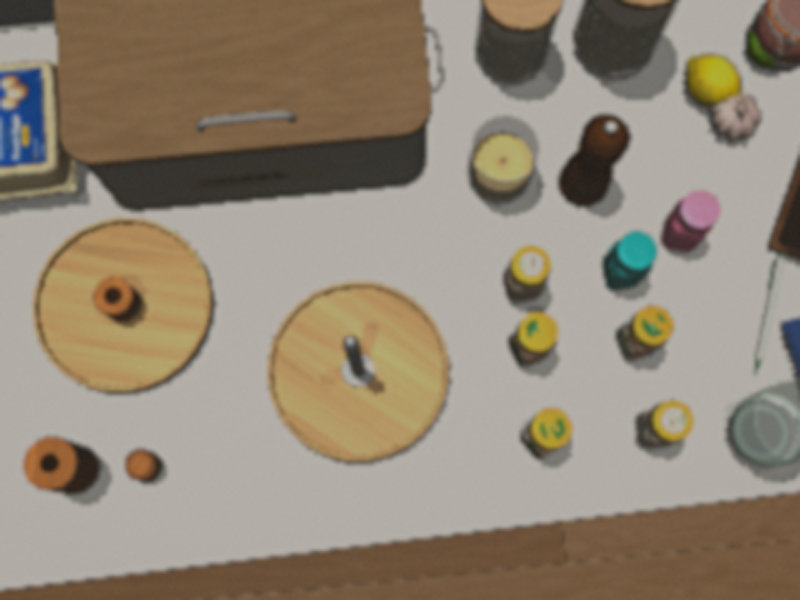

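The scene view shows the column (crop 260,475), knob (333,460), tier (145,410), shaft (425,220) and five gold-capped jars, two with a red/white label class and three with green. The pink and turquoise look-alikes, candle and mill are behind. In the top view, the tier is at crop (123,305) and the tray at (360,372). Next I'll fit positions using silhouettes.

```bash
cat >> h.py <<'E'
from scipy.optimize import minimize
def cyl(s,x,y,parts):
    m=np.zeros((480,640),np.uint8);t=np.linspace(0,2*np.pi,48)
    for r,z0,z1 in parts:
        P=[proj(s,(x+r*np.cos(a),y+r*np.sin(a),z)) for a in t for z in(z0,z1)]
        h=cv2.convexHull(np.float32(P)); cv2.fillConvexPoly(m,np.int32(np.round(h*16)),1,cv2.LINE_8,4)
    return m>0
PARTS=dict(column=[(.027,0,.09)],knob=[(.017,0,.042)],tier=[(.098,0,.018),(.021,0,.055)],jar_a=[(.021,0,.096)],tray=[(.098,.006,.024)])
def fit(pairs,parts,x0):
    def c(p):
        e=0
        for s,m in pairs:
            k=cyl(s,*p,parts);e+=1-(k&m).sum()/max(1,(k|m).sum())
        return e
    r=minimize(c,x0,method="Nelder-Mead",options=dict(initial_simplex=np.array(x0)+np.array([[0,0],[.012,0],[0,.012]]),xatol=3e-4,fatol=1e-4))
    return r.x,r.fun
def best(s,name,xy,tol=.04,z=.03,shift=0):
    b=None
    for r in bot.cut_out(s,name):
        d=np.linalg.norm(at(s,r["centre"],z)[:2]-xy)
        if d<tol and r["p"]>.3 and (b is None or d<b[0]): b=(d,r)
    return None if b is None else np.array(b[1]["region"])
def locate(S,name,xy,parts=None,tol=.05,z=None):
    parts=parts or PARTS[name]; z=z if z is not None else parts[-1][2]/2
    prs=[(s,m) for s in S if (m:=best(s,name,xy,tol,z)) is not None]
    return [np.round(fit([q],parts,xy)[0],4) for q in prs]+([np.round(fit(prs,parts,xy)[0],4),round(fit(prs,parts,xy)[1],2)] if prs else [])
E
python3 - <<'E'
from h import *
S=[bot.capture(n) for n in("scene","top")]
for n,xy in dict(column=(.443,.215),tier=(.617,.148),knob=(.436,.129)).items(): print(n,locate(S,n,np.array(xy)))
for xy in [(.418,-.29),(.515,-.28),(.594,-.296),(.582,-.39),(.415,-.41)]: print(locate(S,"jar_a",np.array(xy)))
f=[]
for s,n in zip(S,"st"):
    h=cv2.cvtColor(s["frame"],cv2.COLOR_BGR2HSV); m=((h[...,0]<25)&(h[...,1]>70)&(h[...,2]>90)).astype(np.uint8)
    k=cyl(s,.515,-.1,[(.12,0,.024)]);m[~k]=0
    c=max(cv2.findContours(m,0,2)[0],key=cv2.contourArea);u=np.zeros_like(m);cv2.fillPoly(u,[cv2.convexHull(c)],1)
    f.append((s,u>0)); print("tray",n,fit([f[-1]],PARTS["tray"],(.515,-.1)))
s=S[0]; cv2.imwrite("pics/jars.png",cv2.resize(s["frame"][226:282,328:418],None,fx=8.8,fy=8.8,interpolation=cv2.INTER_CUBIC)[:600])
E
```

```text
column [array([0.4382, 0.2087]), array([0.438 , 0.2096]), array([0.438 , 0.2093]), np.float64(0.21)]
tier [array([0.6102, 0.1496]), array([0.614 , 0.1482]), array([0.611 , 0.1504]), np.float64(0.18)]
knob [array([0.4349, 0.1325]), array([0.4315, 0.1325]), array([0.4339, 0.1332]), np.float64(0.4)]
[array([ 0.4231, -0.2932]), array([ 0.4223, -0.2919]), array([ 0.4229, -0.2921]), np.float64(0.27)]
[array([ 0.5215, -0.2893]), array([ 0.5215, -0.2893]), np.float64(0.11)]
[array([ 0.5974, -0.2991]), array([ 0.5913, -0.292 ]), array([ 0.5909, -0.29  ]), np.float64(0.25)]
[array([ 0.5972, -0.4001]), array([ 0.5972, -0.4001]), np.float64(0.09)]
[array([ 0.4212, -0.4153]), array([ 0.4191, -0.4123]), array([ 0.4193, -0.4121]), np.float64(0.17)]
tray s (array([ 0.51380303, -0.10281649]), np.float64(0.08459357277882795))
tray t (array([ 0.51274492, -0.10069633]), np.float64(0.0362403553892916))
```

View pics/jars.png

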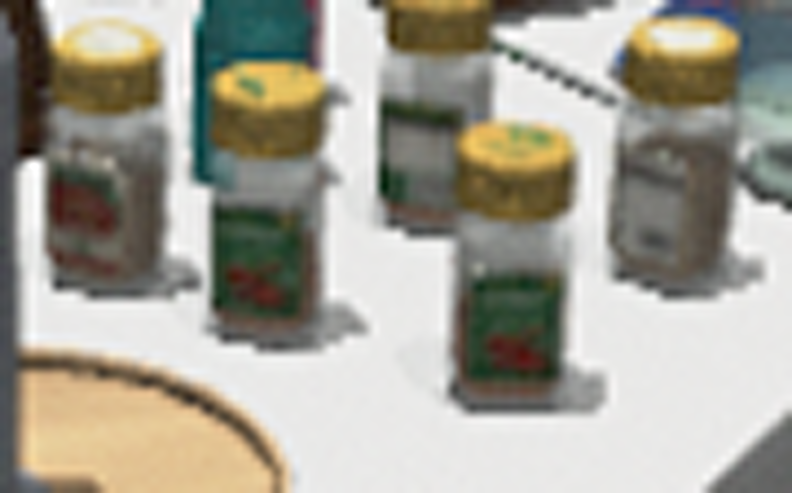

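The close crop shows two green-label fronts facing the camera (crop 515,330 and 261,265). The brown jar's front is turned left (90,210), and two jars show barcodes (430,160 and 650,210). Next I'll unwrap the labels and compute the first move.

```bash
cat >> h.py <<'E'
def Rd(yaw):
    a=np.radians(yaw);return np.array([[np.cos(a),np.sin(a),0],[np.sin(a),-np.cos(a),0],[0,0,-1]])
def go(*targets):
    """targets (x,y,tcp z,yaw): delta rows from present pose"""
    st=bot.observe();p=np.array(st["tool_pos"]);R=np.array(st["ee_rot"])
    print("now",np.round(p,4),"yaw",round(np.degrees(np.arctan2(R[1,0],R[0,0])),1),"w",round(st["gripper_width"],4),"gf",round(st["grasp_force"],1),"F",np.round(st["contact_force"],1),"t",round(st["clock"],1),"j7",round(st["joints"][6],0))
    for x,y,z,w in targets:
        rv=cv2.Rodrigues(R.T@Rd(w))[0].ravel()
        print(np.round(1000*R.T@(np.array([x,y,z])-p),1),np.round(rv,3))
def unwrap(s,x,y,z0=0.,r=.021,zr=(.01,.07)):
    T=np.array(s["world_from_camera"]);va=np.arctan2(T[1,3]-y,T[0,3]-x)
    A=np.radians(np.arange(80,-81,-1));Z=np.linspace(zr[1],zr[0],60)
    M=np.array([[proj(s,(x+r*np.cos(va+a),y+r*np.sin(va+a),z0+z)) for a in A] for z in Z],np.float32)
    return cv2.remap(s["frame"],M[...,0],M[...,1],cv2.INTER_LINEAR),np.degrees(va)
E
python3 - <<'E'
from h import *
s=bot.capture("scene");rows=[]
for xy in [(.423,-.292),(.5215,-.289),(.592,-.292),(.5972,-.400),(.419,-.412)]:
    u,va=unwrap(s,*xy);print(xy,round(va,1));u=cv2.resize(u,(644,112))
    for a in range(-80,81,20): cv2.line(u,((80-a)*4,0),((80-a)*4,6 if a else 14),(255,0,255),1)
    rows.append(u)
cv2.imwrite("pics/unw.png",np.vstack(rows))
go((.45,-.15,.304,0),(.438,.2093,.304,0),(.438,.2093,.2,0))
E
```

```text
(0.423, -0.292) 116.8
(0.5215, -0.289) 120.5
(0.592, -0.292) 122.9
(0.5972, -0.4) 120.8
(0.419, -0.412) 114.6
now [ 0.1889 -0.622   0.3039] yaw 16.9 w 0.0852 gf 0.0 F [0.1 0.1 0.2] t 2.0 j7 -3.0
[ 3.870e+02 -3.757e+02 -1.000e-01] [-0.    -0.     0.295]
[ 4.799e+02 -7.230e+02 -1.000e-01] [-0.    -0.     0.295]
[ 479.9 -723.   103.9] [-0.    -0.     0.295]
```

View pics/unw.png

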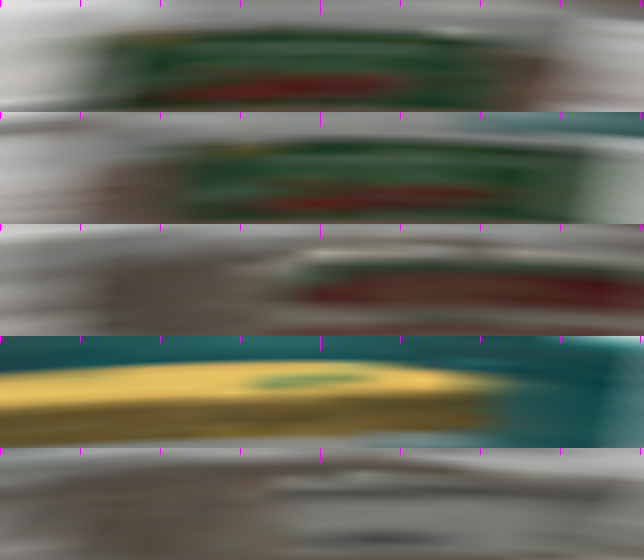

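The strips run mirrored (+ is image right). Relative to the view direction, the fronts sit at about +3°, −14° and −35°. Strip 4 hit the turquoise look-alike, so the reddish barcode jar is near (0.52,−0.39). I'll go to the column first.

Emit:
play_rows:
  deltas:
    - [1,387,-376,0,0,0,0.295]
    - [1,387,-376,0,0,0,0.295]
    - [1,387,-376,0,0,0,0.295]
    - [1,387,-376,0,0,0,0.295]
    - [1,387,-376,0,0,0,0.295]
    - [1,387,-376,0,0,0,0.295]
    - [1,387,-376,0,0,0,0.295]
    - [1,387,-376,0,0,0,0.295]
    - [1,387,-376,0,0,0,0.295]
    - [1,480,-723,0,0,0,0.295]
    - [1,480,-723,0,0,0,0.295]
    - [1,480,-723,0,0,0,0.295]
    - [1,480,-723,0,0,0,0.295]
    - [1,480,-723,0,0,0,0.295]
    - [1,480,-723,0,0,0,0.295]
    - [1,480,-723,104,0,0,0.295]
    - [1,480,-723,104,0,0,0.295]
    - [1,480,-723,104,0,0,0.295]

```text
clock: 4.3
tool_pos: [0.4355, 0.208, 0.1969]
ee_rot: [[1.0, 0.0, -0.008], [0.0, -1.0, -0.003], [-0.008, 0.003, -1.0]]
contact_force: [-0.2, 0.6, 0.3]
gripper_width: 0.0855
grasp_force: 0.0
```

Run:
```python
from h import *
S=[bot.capture(n) for n in("scene","top")]
print(locate(S,"column",np.array((.438,.209))))
print(locate(S,"jar_a",np.array((.52,-.39)),tol=.04))
go((.438,.2093,.132,0))
s=S[0];u,va=unwrap(s,.52,-.39);print(va)
cv2.imwrite("pics/u4.png",np.vstack([cv2.resize(u,(644,112)),cv2.resize(s["frame"][226:260,360:400],(644,480),interpolation=cv2.INTER_CUBIC)]))
```

```text
[array([0.4382, 0.2087]), array([0.438 , 0.2094]), array([0.4379, 0.2088]), np.float64(0.75)]
[array([ 0.5157, -0.4069]), array([ 0.5175, -0.4058]), array([ 0.5164, -0.4065]), np.float64(0.27)]
now [0.4396 0.2099 0.2021] yaw -0.0 w 0.0855 gf 0.0 F [-0.1  0.4  0.3] t 4.6 j7 -131.0
[-1.9  0.7 70.1] [-0.001 -0.004 -0.001]
118.47439111388476
```

Emit:
play_rows:
  deltas:
    - [1,-2,1,40,0,0,0]
    - [1,-2,1,70,0,0,0]
    - [0.2,-2,1,70,0,0,0]
    - [0.2,-2,1,70,0,0,0]
    - [0.2,-2,1,70,0,0,0]
    - [0.2,-2,1,70,0,0,0]
    - [0.2,-2,1,70,0,0,0]
    - [0.2,-2,1,70,0,0,0]
  force: 60

```text
clock: 5.6
tool_pos: [0.4376, 0.2094, 0.1318]
ee_rot: [[1.0, 0.0, 0.004], [0.0, -1.0, 0.002], [0.004, -0.002, -1.0]]
contact_force: [0.1, 0.9, 6.9]
gripper_width: 0.0526
grasp_force: 63.6
```

View pics/u4.png

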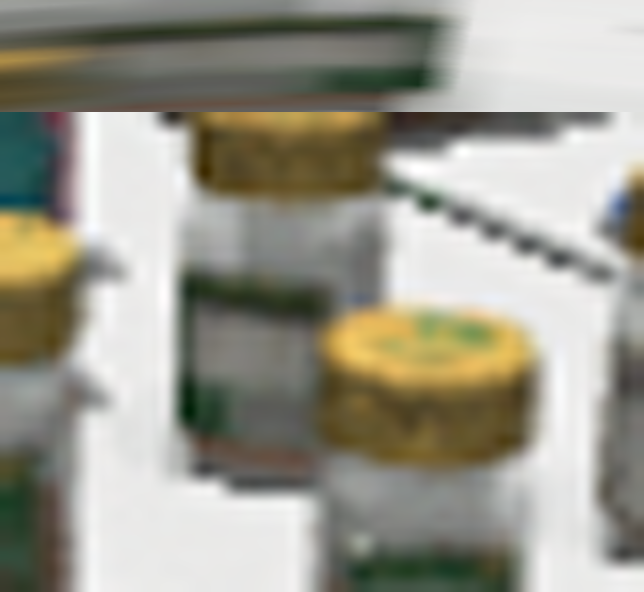

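Run:
```python
from h import *
go((.438,.209,.335,0),(.513,-.1015,.335,0))
```

```text
now [0.4376 0.2094 0.1318] yaw 0.0 w 0.0526 gf 63.6 F [0.1 0.9 6.9] t 5.6 j7 -136.0
[ 1.100e+00  1.000e-01 -2.032e+02] [-0.002 -0.004  0.   ]
[  76.1  310.6 -203.4] [-0.002 -0.004  0.   ]
```

The barcode on the far reddish jar shows left of centre (about 185–330 of a 183–385 wide body), so it's turned roughly 20° left. I'll recheck that when the jar is held. Now I'll lift the column over the shaft.

Emit:
play_rows:
  deltas:
    - [0.2,0,0,-50,0,0,0]
    - [0.2,0,0,-110,0,0,0]
    - [0.2,0,0,-165,0,0,0]
    - [0.2,0,0,-203,0,0,0]
    - [0.2,15,60,-203,0,0,0]
    - [0.2,30,120,-203,0,0,0]
    - [0.2,45,180,-203,0,0,0]
    - [0.2,60,240,-203,0,0,0]
    - [0.2,70,285,-203,0,0,0]
    - [0.2,76,311,-203,0,0,0]
    - [0.2,76,311,-203,0,0,0]
    - [0.2,76,311,-203,0,0,0]

```text
clock: 7.1
tool_pos: [0.5115, -0.1013, 0.3324]
ee_rot: [[1.0, 0.001, -0.001], [0.001, -1.0, 0.001], [-0.001, -0.001, -1.0]]
contact_force: [0.4, 0.8, -2.4]
gripper_width: 0.0523
grasp_force: 64.1
```

Run:
```python
from h import *
S=[bot.capture(n) for n in("scene","top")]
go((.513,-.1015,.335,0))
for s,n in zip(S,("scene","top")):
    for t in("column","column_mid","shaft_top","shaft_foot"):
        for r in bot.spot_point(s,t)[:1]: print(t,n,round(r["p"],2),r["centre"])
    print("exp col base",proj(s,(.513,-.1015,.203)),"mid",proj(s,(.513,-.1015,.248)),"shaft top",proj(s,(.513,-.1015,.188)),"foot",proj(s,(.513,-.1015,.018)))
m=best(S[0],"column",np.array((.513,-.1015)),.08,.25)
if m is not None: print(fit([(S[0],m)],[(.027,.203,.293)],(.513,-.1015)))
a=cv2.resize(S[0]["frame"][160:310,270:390],(480,600),interpolation=cv2.INTER_CUBIC);b=cv2.resize(S[1]["frame"][190:310,260:325],(320,600),interpolation=cv2.INTER_CUBIC)
cv2.imwrite("pics/c2.png",np.hstack([a,b]))
```

```text
now [ 0.5117 -0.1006  0.3327] yaw 0.2 w 0.0525 gf 64.1 F [-1.  -0.1 -1.2] t 7.2 j7 -86.0
[ 1.3  0.9 -2.3] [-0.001  0.001  0.003]
column scene 0.89 [327.6, 222.5]
column_mid scene 0.62 [325.6, 204.6]
shaft_top scene 0.68 [328.3, 227.0]
exp col base [326.73709767 221.53391338] mid [326.65055725 206.16895347] shaft top [326.76542445 226.56323795] foot [327.06948406 280.54799447]
column top 0.4 [208.4, 294.6]
column_mid top 0.41 [452.0, 282.1]
shaft_top top 0.59 [290.0, 244.0]
exp col base [289.3351779  244.58358818] mid [288.26151156 240.72848796] shaft top [289.6730583  245.79677961] foot [292.93253925 257.50025318]
(array([ 0.51078516, -0.10216797]), np.float64(0.29255319148936165))
```

View pics/c2.png

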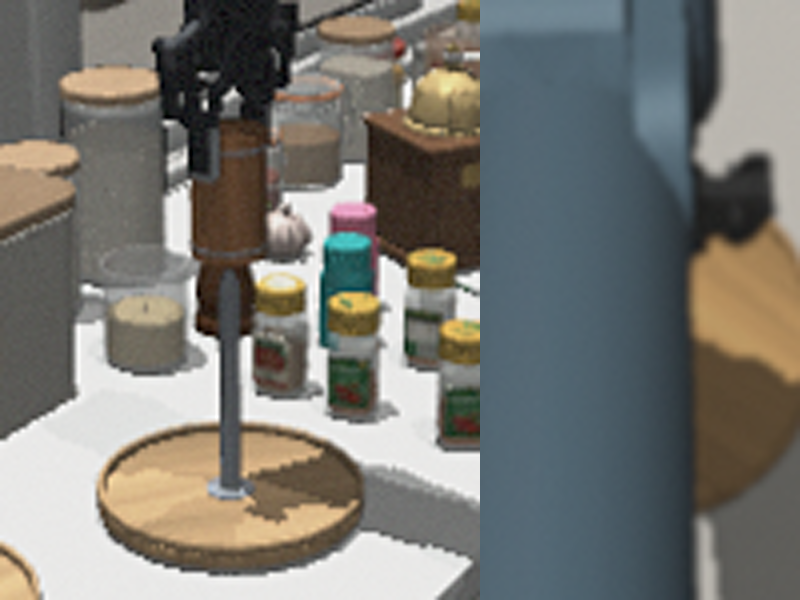

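The column sits directly above the shaft, with both at crop x≈230. I'll start the descent and watch the force.

Emit:
play_rows:
  deltas:
    - [0.2,1,0,8,0,0,0]
    - [0.2,1,0,16,0,0,0]
    - [0.2,1,0,24,0,0,0]
    - [0.2,1,0,32,0,0,0]
    - [0.2,1,0,40,0,0,0]
    - [0.2,1,0,45,0,0,0]
    - [0.2,1,0,45,0,0,0]

```text
clock: 8.52
tool_pos: [0.5127, -0.1027, 0.2873]
ee_rot: [[1.0, -0.0, -0.001], [-0.0, -1.0, 0.0], [-0.001, -0.0, -1.0]]
contact_force: [-0.4, -0.9, -2.2]
gripper_width: 0.0521
grasp_force: 64.1
```

Emit:
play_rows:
  deltas:
    - [0.2,0,0,20,0,0,0]
    - [0.2,0,0,40,0,0,0]
    - [0.2,0,0,60,0,0,0]
    - [0.2,0,0,78,0,0,0]
    - [0.2,0,0,90,0,0,0]
    - [0.2,0,0,90,0,0,0]
    - [0.2,0,0,90,0,0,0]

```text
clock: 9.4
tool_pos: [0.5131, -0.1025, 0.1982]
ee_rot: [[1.0, -0.0, -0.0], [-0.0, -1.0, 0.0], [-0.0, -0.0, -1.0]]
contact_force: [0.0, 1.4, -1.9]
gripper_width: 0.0523
grasp_force: 64.0
```

Emit:
play_rows:
  deltas:
    - [0.66,0,0,0,0,0,0]
    - [0.66,0,0,0,0,0,0]
    - [0.66,0,0,0,0,0,0]
    - [0.75,0,0,-30,0,0,0]
    - [1,0,0,-80,0,0,0]
    - [1,0,0,-137,0,0,0]
    - [1,40,-100,-137,0,0,0]
    - [1,98,-251,-137,0,0,0]
    - [1,98,-251,-137,0,0,0]
    - [1,98,-251,-137,0,0,0]
    - [1,98,-251,-137,0,0,0]
    - [1,98,-251,-137,0,0,0]
    - [1,98,-251,-137,0,0,0]

```text
clock: 11.02
tool_pos: [0.6112, 0.1452, 0.3346]
ee_rot: [[1.0, -0.004, -0.001], [-0.004, -1.0, -0.002], [-0.001, 0.002, -1.0]]
contact_force: [-0.4, -0.1, 0.6]
gripper_width: 0.0853
grasp_force: 0.0
```

Run:
```python
from h import *
S=[bot.capture(n) for n in("scene","top")]
print("col seated at",locate(S[:1],"column",np.array((.513,-.1025)),[(.027,.018,.108)]))
print("tier",locate(S,"tier",np.array((.612,.149))))
print("knob",locate(S,"knob",np.array((.434,.132))))
go((.612,.149,.2,60))
a=cv2.resize(S[0]["frame"][180:360,220:400],(600,600),interpolation=cv2.INTER_CUBIC)
cv2.imwrite("pics/c3.png",a)
```

```text
col seated at [array([ 0.5149, -0.1021]), array([ 0.5149, -0.1021]), np.float64(0.17)]
tier [array([0.6108, 0.1491]), array([0.6108, 0.1491]), np.float64(0.06)]
knob [array([0.4328, 0.1346]), array([0.431, 0.126]), array([0.435 , 0.1324]), np.float64(0.8)]
now [0.6111 0.1472 0.3351] yaw -0.1 w 0.0855 gf 0.0 F [-0.1 -0.4  0.6] t 11.4 j7 -116.0
[  0.9  -1.8 135.1] [ 1.000e-03 -0.000e+00 -1.049e+00]
```

View pics/c3.png

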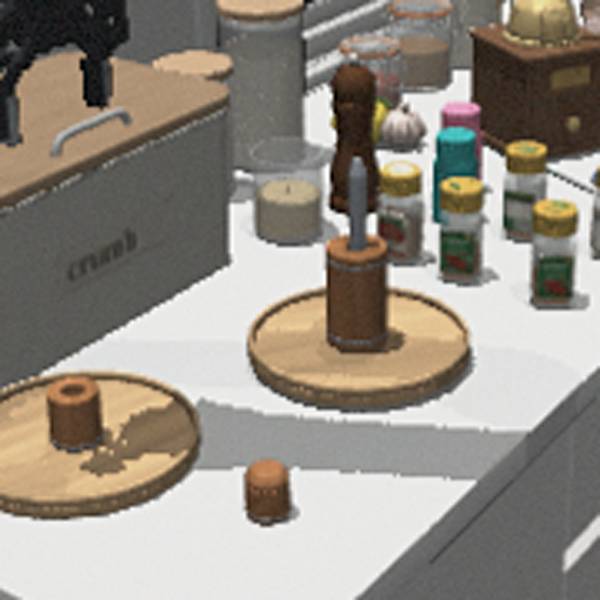

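The column stands in the tray on the foot (crop 357,295), with the shaft sticking out above it. The tier and knob haven't moved. Now the hub grasp.

Emit:
play_rows:
  deltas:
    - [1,0,-2,60,0,0,0]
    - [1,0,-2,120,0,0,0]
    - [1,0,-2,180,0,0,0]
    - [1,0,-2,225,0,0,0]
    - [1,0,-2,241,0,0,0]
    - [1,0,-2,241,0,0,0]
    - [0.1,0,-2,241,0,0,0]
    - [0.1,0,-2,241,0,0,0]
    - [0.1,0,-2,241,0,0,0]
    - [0.1,0,-2,241,0,0,0]
    - [0.1,0,-2,241,0,0,0]
    - [0.1,0,-2,241,0,0,0]
    - [0.1,0,-2,241,0,0,0]
  force: 90

```text
clock: 13.0
tool_pos: [0.6127, 0.1502, 0.0966]
ee_rot: [[1.0, -0.0, 0.004], [-0.0, -1.0, -0.0], [0.004, 0.0, -1.0]]
contact_force: [-1.0, 0.0, 4.8]
gripper_width: 0.0396
grasp_force: 91.7
```

Run:
```python
from h import *
go((.611,.149,.31,0),(.513,-.1025,.31,0))
```

```text
now [0.6127 0.1502 0.0966] yaw -0.0 w 0.0396 gf 91.7 F [-1.   0.   4.8] t 13.0 j7 -124.0
[  -0.9    1.3 -213.4] [ 0.    -0.004 -0.   ]
[ -98.8  252.8 -213.7] [ 0.    -0.004 -0.   ]
```

Emit:
play_rows:
  deltas:
    - [0.1,0,0,-40,0,0,0]
    - [0.1,0,0,-90,0,0,0]
    - [0.1,0,0,-140,0,0,0]
    - [0.1,0,0,-190,0,0,0]
    - [0.1,0,0,-214,0,0,0]
    - [0.1,-12,30,-214,0,0,0]
    - [0.1,-32,80,-214,0,0,0]
    - [0.1,-52,130,-214,0,0,0]
    - [0.1,-72,185,-214,0,0,0]
    - [0.1,-90,230,-214,0,0,0]
    - [0.1,-98,252,-214,0,0,0]
    - [0.1,-98,252,-214,0,0,0]
    - [0.1,-98,252,-214,0,0,0]
    - [0.1,-98,252,-214,0,0,0]

```text
clock: 14.75
tool_pos: [0.5131, -0.0997, 0.3076]
ee_rot: [[1.0, 0.003, -0.0], [0.003, -1.0, 0.001], [-0.0, -0.001, -1.0]]
contact_force: [0.1, 0.4, -6.8]
gripper_width: 0.0395
grasp_force: 93.1
```

Run:
```python
from h import *
S=[bot.capture(n) for n in("scene","top")]
go((.513,-.1025,.31,0))
m=best(S[0],"tier",np.array((.513,-.1025)),.08,.24)
z=bot.observe()["tool_pos"][2]-.094
if m is not None: print(fit([(S[0],m)],[(.098,z,z+.018)],(.513,-.1)))
cv2.imwrite("pics/c4.png",cv2.resize(S[0]["frame"][160:310,250:410],(640,600),interpolation=cv2.INTER_CUBIC))
```

```text
now [ 0.5133 -0.1002  0.3077] yaw 0.1 w 0.0399 gf 93.1 F [-0.5 -0.9 -5.8] t 14.8 j7 -88.0
[-0.3  2.3 -2.3] [-0.001  0.     0.003]
(array([ 0.51015882, -0.09656203]), np.float64(0.12866700977869272))
```

View pics/c4.png

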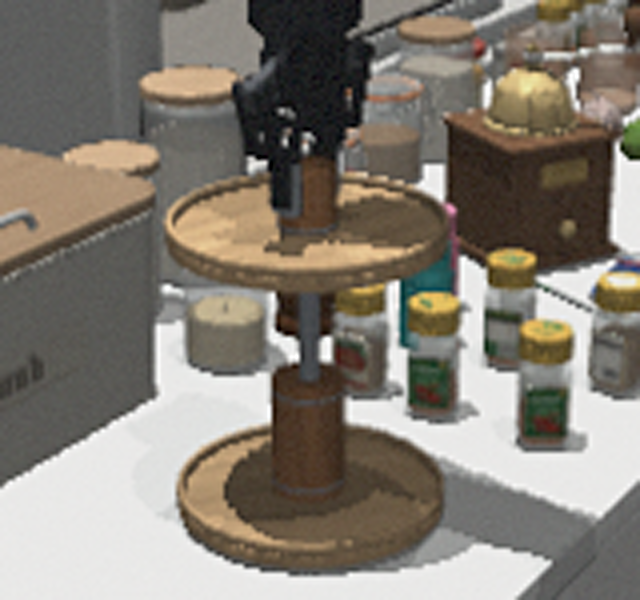

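The tier hangs level above the shaft; its centre is at crop x≈308 and the shaft's at 309. Lowering with a small y correction.

Emit:
play_rows:
  deltas:
    - [0.1,0,2,6,0,0,0]
    - [0.1,0,2,13,0,0,0]
    - [0.1,0,2,20,0,0,0]
    - [0.1,0,2,27,0,0,0]
    - [0.1,0,2,34,0,0,0]
    - [0.1,0,2,40,0,0,0]
    - [0.1,0,2,45,0,0,0]
    - [0.1,0,2,45,0,0,0]

```text
clock: 15.9
tool_pos: [0.5129, -0.1032, 0.2624]
ee_rot: [[1.0, 0.0, -0.001], [0.0, -1.0, 0.001], [-0.001, -0.001, -1.0]]
contact_force: [0.9, 1.5, -7.7]
gripper_width: 0.0396
grasp_force: 93.2
```

Emit:
play_rows:
  deltas:
    - [0.1,0,0,15,0,0,0]
    - [0.1,0,0,30,0,0,0]
    - [0.1,0,0,43,0,0,0]
    - [0.1,0,0,50,0,0,0]
    - [0.1,0,0,54,0,0,0]
    - [0.1,0,0,57,0,0,0]
    - [0.1,0,0,57,0,0,0]

```text
clock: 16.77
tool_pos: [0.5131, -0.1032, 0.2057]
ee_rot: [[1.0, 0.0, 0.0], [0.0, -1.0, 0.001], [0.0, -0.001, -1.0]]
contact_force: [1.3, 5.1, -7.5]
gripper_width: 0.0398
grasp_force: 93.0
```

Emit:
play_rows:
  deltas:
    - [0.1,0,-1,2,0,0,0]
    - [0.1,0,-1,3,0,0,0]
    - [0.6,0,-1,3,0,0,0]
    - [0.7,0,-1,3,0,0,0]
    - [0.7,0,-1,3,0,0,0]
    - [0.8,0,-1,-40,0,0,0]
    - [1,0,-1,-90,0,0,0]
    - [1,-20,-60,-90,0,0,0]
    - [1,-40,-120,-90,0,0,0]
    - [1,-60,-180,-90,0,0,0]
    - [1,-79,-236,-90,0,0,0]
    - [1,-79,-236,-90,0,0,0]
    - [1,-79,-236,-90,0,0,0]

```text
clock: 18.4
tool_pos: [0.4343, 0.1318, 0.296]
ee_rot: [[1.0, 0.0, 0.001], [0.0, -1.0, -0.001], [0.001, 0.001, -1.0]]
contact_force: [0.5, -1.0, 0.3]
gripper_width: 0.0854
grasp_force: 0.0
```

Run:
```python
from h import *
S=[bot.capture(n) for n in("scene","top")]
print("tier",locate(S,"tier",np.array((.513,-.1025)),[(.098,.108,.126),(.021,.108,.163)],tol=.07))
for s in S:
    for r in bot.cut_out(s,"knob"):
        if r["p"]>.3:
            c=at(s,r["centre"],.021);print(round(r["p"],2),c, np.array(r["region"]).sum(),fit([(s,np.array(r["region"]))],PARTS["knob"],c[:2]))
go((.434,.133,.2,0))
cv2.imwrite("pics/c5.png",cv2.resize(S[0]["frame"][190:350,240:400],(600,600),interpolation=cv2.INTER_CUBIC))
```

```text
tier [array([ 0.5137, -0.1055]), array([ 0.5144, -0.1028]), array([ 0.5131, -0.1039]), np.float64(0.14)]
0.76 [0.43383012 0.13255663 0.021     ] 217 (array([0.43161527, 0.13737304]), np.float64(0.30670926517571884))
0.54 [0.43630619 0.1340511  0.021     ] 162 (array([0.43359404, 0.13246944]), np.float64(0.19801980198019797))
0.37 [ 0.73374971 -0.27879466  0.021     ] 883 (array([ 0.74271455, -0.28467747]), np.float64(0.768969422423556))
now [0.4345 0.131  0.2958] yaw -0.2 w 0.0852 gf 0.0 F [-0.3 -1.6 -0.3] t 18.7 j7 -114.0
[-0.5 -2.  95.8] [-0.     0.    -0.003]
```

View pics/c5.png

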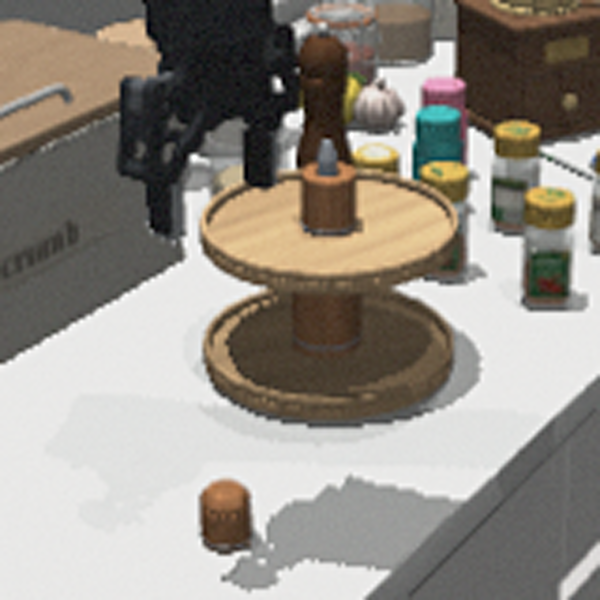

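The tier lies level on the column with the shaft nose above the hub (crop 328,165), and the knob is at (226,515), unmoved. Grasping the knob.

Emit:
play_rows:
  deltas:
    - [1,0,-2,60,0,0,0]
    - [1,0,-2,120,0,0,0]
    - [1,0,-2,175,0,0,0]
    - [1,0,-2,205,0,0,0]
    - [1,0,-2,217,0,0,0]
    - [1,0,-2,217,0,0,0]
    - [0.1,0,-2,217,0,0,0]
    - [0.1,0,-2,217,0,0,0]
    - [0.1,0,-2,217,0,0,0]
    - [0.1,0,-2,217,0,0,0]
    - [0.1,0,-2,217,0,0,0]
    - [0.1,0,-2,217,0,0,0]
    - [0.1,0,-2,217,0,0,0]
  force: 50

```text
clock: 20.32
tool_pos: [0.4349, 0.1345, 0.0801]
ee_rot: [[1.0, -0.0, 0.002], [-0.0, -1.0, -0.0], [0.002, 0.0, -1.0]]
contact_force: [-1.0, -1.5, 6.6]
gripper_width: 0.0318
grasp_force: 49.3
```

Run:
```python
from h import *
go((.513,-.1030,.275,0))
```

```text
now [0.4349 0.1345 0.0801] yaw -0.0 w 0.0318 gf 49.3 F [-1.  -1.5  6.6] t 20.3 j7 -132.0
[  78.5  237.5 -194.7] [ 0.    -0.002 -0.   ]
```

Emit:
play_rows:
  deltas:
    - [0.1,0,0,-50,0,0,0]
    - [0.1,0,0,-110,0,0,0]
    - [0.1,0,0,-170,0,0,0]
    - [0.1,0,0,-205,0,0,0]
    - [0.1,20,55,-205,0,0,0]
    - [0.1,38,115,-205,0,0,0]
    - [0.1,58,175,-205,0,0,0]
    - [0.1,73,220,-205,0,0,0]
    - [0.1,79,237,-205,0,0,0]
    - [0.1,79,237,-205,0,0,0]
    - [0.1,79,237,-205,0,0,0]
    - [0.1,79,237,-205,0,0,0]

```text
clock: 21.82
tool_pos: [0.5128, -0.1001, 0.284]
ee_rot: [[1.0, 0.004, -0.0], [0.004, -1.0, 0.0], [-0.0, -0.0, -1.0]]
contact_force: [0.2, 0.4, -1.2]
gripper_width: 0.032
grasp_force: 50.0
```

Run:
```python
from h import *
s=bot.capture("scene")
go((.514,-.1030,.285,0))
cv2.imwrite("pics/c6.png",cv2.resize(s["frame"][180:240,290:370],(800,600),interpolation=cv2.INTER_CUBIC))
```

```text
now [ 0.5128 -0.1005  0.284 ] yaw 0.2 w 0.0318 gf 50.0 F [ 0.4 -0.3 -0.8] t 21.9 j7 -89.0
[ 1.2  2.5 -1. ] [-0.     0.     0.003]
```

View pics/c6.png

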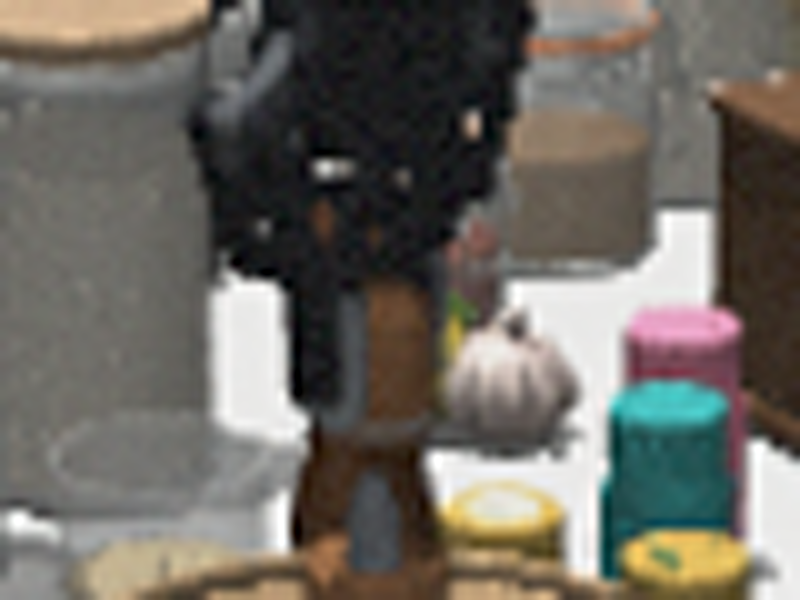

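The knob hangs over the shaft nose (nose at crop x≈377, knob centre ≈374). Lowering.

Emit:
play_rows:
  deltas:
    - [0.1,0,2,6,0,0,0]
    - [0.1,0,2,12,0,0,0]
    - [0.1,0,2,18,0,0,0]
    - [0.1,0,2,24,0,0,0]
    - [0.1,0,2,29,0,0,0]
    - [0.1,0,2,33,0,0,0]
    - [0.1,0,2,36,0,0,0]
    - [0.1,0,2,36,0,0,0]

```text
clock: 22.88
tool_pos: [0.5137, -0.1035, 0.2479]
ee_rot: [[1.0, 0.001, 0.002], [0.001, -1.0, 0.002], [0.002, -0.002, -1.0]]
contact_force: [2.8, 4.5, -1.3]
gripper_width: 0.0317
grasp_force: 50.0
```

Emit:
play_rows:
  deltas:
    - [0.1,1,1,3,0,0,0]
    - [0.1,1,1,6,0,0,0]
    - [0.1,1,1,6,0,0,0]
    - [0.65,1,1,6,0,0,0]
    - [0.65,1,1,6,0,0,0]
    - [0.65,1,1,6,0,0,0]
    - [0.65,1,1,-30,0,0,0]
    - [0.65,1,1,-62,0,0,0]
    - [0.65,-20,40,-62,0,0,0.18]
    - [0.65,-45,95,-62,0,0,0.36]
    - [0.65,-70,145,-62,0,0,0.54]
    - [0.65,-91,189,-62,0,0,0.72]
    - [0.65,-91,189,-62,0,0,0.9]
    - [0.65,-91,189,-62,0,0,1.047]
    - [0.65,-91,189,-62,0,0,1.047]

```text
clock: 24.75
tool_pos: [0.4214, -0.2942, 0.3096]
ee_rot: [[0.501, -0.866, -0.001], [-0.866, -0.501, -0.0], [-0.0, 0.001, -1.0]]
contact_force: [0.4, -0.4, -0.3]
gripper_width: 0.0557
grasp_force: 0.0
```

Run:
```python
from h import *
S=[bot.capture(n) for n in("scene","top")]
print("knob",locate(S,"knob",np.array((.513,-.103)),[(.017,.163,.205)],tol=.07))
print("J1",locate(S,"jar_a",np.array((.423,-.292)),tol=.04))
go((.423,-.292,.138,-60))
cv2.imwrite("pics/c7.png",cv2.resize(S[0]["frame"][180:300,280:440],(800,600),interpolation=cv2.INTER_CUBIC))
```

```text
knob [array([ 0.5106, -0.1014]), array([ 0.5106, -0.1014]), np.float64(0.19)]
J1 [array([ 0.4232, -0.2931]), array([ 0.4212, -0.2819]), array([ 0.4205, -0.2856]), np.float64(0.59)]
now [ 0.422  -0.2936  0.3099] yaw -59.9 w 0.056 gf 0.0 F [ 0.6  0.3 -0. ] t 25.1 j7 -122.0
[ -0.8  -1.6 171.9] [0.    0.    0.001]
```

View pics/c7.png

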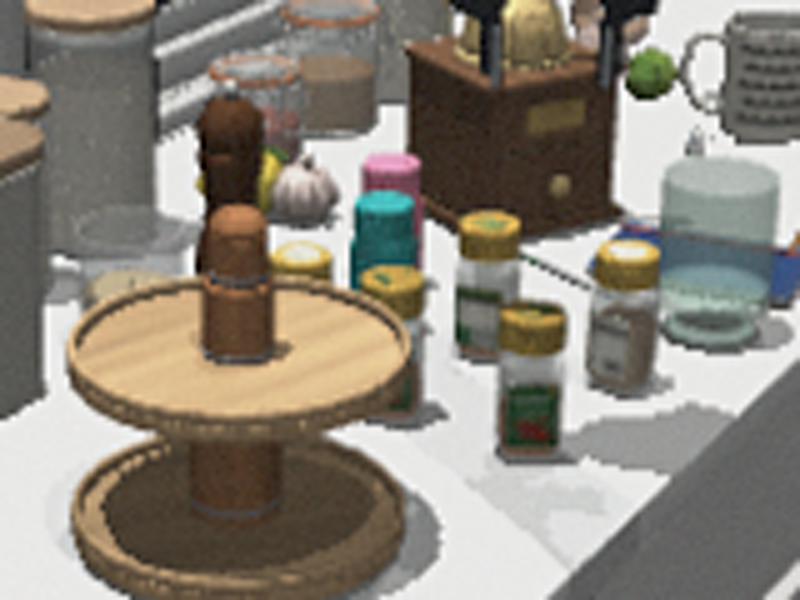

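The knob sits on the hub (crop 238,240). Picking up jar 1.

Emit:
play_rows:
  deltas:
    - [0.65,-1,-2,60,0,0,0]
    - [0.65,-1,-2,120,0,0,0]
    - [0.65,-1,-2,160,0,0,0]
    - [0.65,-1,-2,172,0,0,0]
    - [0.65,-1,-2,172,0,0,0]
    - [0.1,-1,-2,172,0,0,0]
    - [0.1,-1,-2,172,0,0,0]
    - [0.1,-1,-2,172,0,0,0]
    - [0.1,-1,-2,172,0,0,0]
    - [0.1,-1,-2,172,0,0,0]
    - [0.1,-1,-2,125,0,0,0]
    - [0.1,-1,-2,70,0,0,0]
    - [0.1,-1,-2,12,0,0,0]
    - [0.1,-1,-2,12,0,0,0]
  force: 40

```text
clock: 26.8
tool_pos: [0.4262, -0.2933, 0.304]
ee_rot: [[0.5, -0.866, 0.01], [-0.866, -0.5, -0.007], [0.012, -0.005, -1.0]]
contact_force: [1.0, -0.5, -1.2]
gripper_width: 0.0403
grasp_force: 40.9
```

```bash
cat >> h.py <<'E'
C=np.array([.513,-.1025])
def slot(th,z,yaw,r=.065):
    return (C[0]+r*np.cos(np.radians(th)),C[1]+r*np.sin(np.radians(th)),z,yaw)
def held(s,zoff):
    p=bot.observe()["tool_pos"];return unwrap(s,p[0],p[1],p[2]-zoff)
E
python3 - <<'E'
from h import *
s=bot.capture("scene");u,va=held(s,.138);print(va)
u=cv2.resize(u,(644,112))
for a in range(-80,81,20): cv2.line(u,((80-a)*4,0),((80-a)*4,6 if a else 14),(255,0,255),1)
p=np.int32(proj(s,bot.observe()["tool_pos"]-np.array([0,0,.08])))
c=s["frame"][p[1]-30:p[1]+40,p[0]-46:p[0]+46]
cv2.imwrite("pics/h1.png",np.vstack([u,cv2.resize(c,(644,488),interpolation=cv2.INTER_CUBIC)]))
go(slot(198,.298,18),slot(198,.258,18))
E
```

```text
116.87513222124905
now [ 0.4244 -0.2924  0.3007] yaw -60.0 w 0.0404 gf 40.9 F [-0.3 -0.8 -2.6] t 26.9 j7 -122.0
[-133.6 -108.1    2.2] [ 0.002 -0.006 -1.361]
[-133.9 -108.    42.2] [ 0.002 -0.006 -1.361]
```

View pics/h1.png

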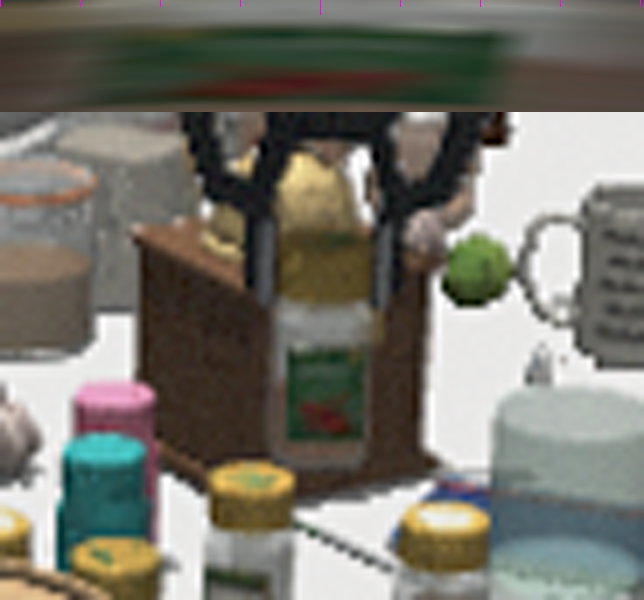

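The held jar's label is centred within a few degrees of the tool axis (crop 287–365 on a 270–370 body). Placing at slot 198°.

Emit:
play_rows:
  deltas:
    - [0.1,-15,-13,0,0,0,-0.17]
    - [0.1,-33,-27,0,0,0,-0.34]
    - [0.1,-50,-40,0,0,0,-0.51]
    - [0.1,-67,-54,0,0,0,-0.68]
    - [0.1,-84,-67,0,0,0,-0.85]
    - [0.1,-100,-81,0,0,0,-1.02]
    - [0.1,-117,-95,0,0,0,-1.19]
    - [0.1,-134,-108,0,0,0,-1.361]
    - [0.1,-134,-108,0,0,0,-1.361]
    - [0.1,-134,-108,20,0,0,-1.361]
    - [0.1,-134,-108,35,0,0,-1.361]
    - [0.1,-134,-108,40,0,0,-1.361]
    - [0.1,-134,-108,40,0,0,-1.361]
    - [0.1,-134,-108,40,0,0,-1.361]

```text
clock: 28.6
tool_pos: [0.4491, -0.1224, 0.258]
ee_rot: [[0.952, 0.307, -0.002], [0.307, -0.952, -0.0], [-0.002, -0.0, -1.0]]
contact_force: [-2.9, -0.4, 3.3]
gripper_width: 0.0403
grasp_force: 41.2
```

Run:
```python
from h import *
go(slot(198,.256,18))
```

```text
now [ 0.4491 -0.1224  0.258 ] yaw 17.9 w 0.0403 gf 41.2 F [-2.9 -0.4  3.3] t 28.6 j7 -65.0
[1.9 0.8 2. ] [-0.     0.002 -0.002]
```

Emit:
play_rows:
  deltas:
    - [0.1,1,0,1,0,0,0]
    - [0.62,1,0,1,0,0,0]
    - [0.62,1,0,1,0,0,0]
    - [0.62,1,0,-25,0,0,0]
    - [0.65,1,0,-55,0,0,-0.17]
    - [0.65,4,30,-55,0,0,-0.35]
    - [0.65,8,75,-55,0,0,-0.52]
    - [0.65,11,115,-55,0,0,-0.7]
    - [0.65,14,150,-55,0,0,-0.87]
    - [0.65,17,181,-55,0,0,-1.05]
    - [0.65,17,181,-55,0,0,-1.22]
    - [0.65,17,181,-55,0,0,-1.4]
    - [0.65,17,181,-55,0,0,-1.536]
    - [0.65,17,181,-55,0,0,-1.536]

```text
clock: 30.35
tool_pos: [0.5219, -0.2887, 0.3125]
ee_rot: [[-0.274, 0.962, 0.0], [0.962, 0.274, 0.001], [0.0, 0.001, -1.0]]
contact_force: [0.5, 0.1, -0.4]
gripper_width: 0.0554
grasp_force: 0.0
```

```bash
cat >> h.py <<'E'
def check(s,th,r=.065):
    m=best(s,"jar_a",C+r*np.array([np.cos(np.radians(th)),np.sin(np.radians(th))]),.06,.166)
    if m is None: return None
    x,f=fit([(s,m)],[(.021,.118,.214)],slot(th,0,0)[:2]);return np.round(x,4),round(f,2),"r",round(np.linalg.norm(x-C),4),"az",np.degrees(np.arctan2(*(x-C)[::-1])).round(1)
E
python3 - <<'E'
from h import *
S=[bot.capture(n) for n in("scene","top")]
print([check(s,198) for s in S])
print("J2",locate(S,"jar_a",np.array((.5215,-.289)),tol=.04))
go((.5215,-.289,.138,106))
E
```

```text
[(array([ 0.4502, -0.1253]), np.float64(0.08), 'r', np.float64(0.0668), 'az', np.float64(-160.1)), (array([ 0.4471, -0.1244]), np.float64(0.08), 'r', np.float64(0.0694), 'az', np.float64(-161.6))]
J2 [array([ 0.5178, -0.2911]), array([ 0.5224, -0.282 ]), array([ 0.5192, -0.2848]), np.float64(1.04)]
now [ 0.5218 -0.2886  0.3129] yaw 105.9 w 0.0557 gf 0.0 F [-0.4 -0.5 -0.5] t 30.6 j7 32.0
[ -0.2  -0.4 174.9] [ 0.     0.    -0.001]
```

Emit:
play_rows:
  deltas:
    - [0.66,0,-1,60,0,0,0]
    - [0.66,0,-1,120,0,0,0]
    - [0.66,0,-1,160,0,0,0]
    - [0.66,0,-1,175,0,0,0]
    - [0.66,0,-1,175,0,0,0]
    - [0.1,0,-1,175,0,0,0]
    - [0.1,0,-1,175,0,0,0]
    - [0.1,0,-1,175,0,0,0]
    - [0.1,0,-1,175,0,0,0]
    - [0.1,0,-1,175,0,0,0]
    - [0.1,0,-1,125,0,0,0]
    - [0.1,0,-1,70,0,0,0]
    - [0.1,0,-1,10,0,0,0]
    - [0.1,0,-1,10,0,0,0]
    - [0.1,0,-1,10,0,0,0]
  force: 40

```text
clock: 32.52
tool_pos: [0.5201, -0.2888, 0.3023]
ee_rot: [[-0.275, 0.961, -0.001], [0.961, 0.275, 0.0], [0.0, -0.001, -1.0]]
contact_force: [-0.8, 0.3, -1.4]
gripper_width: 0.0401
grasp_force: 40.9
```

```bash
cat >> h.py <<'E'
def labels(s,zoff=.138,zb=(.02,.05)):
    """green/red saturation per angle a (deg, + = image right; azimuth=va+a)"""
    p=bot.observe()["tool_pos"];u,va=unwrap(s,p[0],p[1],p[2]-zoff,zr=zb)
    h=cv2.cvtColor(cv2.GaussianBlur(u,(3,5),0),cv2.COLOR_BGR2LAB).astype(float)
    A=np.arange(80,-81,-1);m=h.mean(0)
    print("va",round(va,1));
    for i in range(0,161,8): print(A[i],np.round(m[i]).astype(int)-[0,128,128],end=" | ")
    print()
E
python3 - <<'E'
from h import *
s=bot.capture("scene");labels(s)
go(slot(126,.298,126),slot(126,.256,126))
E
```

```text
va 120.5
80 [72  2  5] | 72 [78  2  5] | 64 [84  2  5] | 56 [92  2  5] | 48 [93  2  6] | 40 [88  0  6] | 32 [66 -7  7] | 24 [ 60 -11   9] | 16 [60 -9 10] | 8 [62 -7 10] | 0 [61 -5 10] | -8 [61 -4 10] | -16 [63 -4 10] | -24 [65 -4 10] | -32 [64 -5 10] | -40 [62 -8  9] | -48 [ 56 -12  10] | -56 [ 72 -11   8] | -64 [103  -8   5] | -72 [125  -5   4] | -80 [130  -4   3] | 
now [ 0.5195 -0.2886  0.301 ] yaw 106.0 w 0.0401 gf 40.9 F [ 0.3 -0.4 -1.4] t 32.6 j7 32.0
[241.8  22.8   3.5] [-0.002 -0.003 -0.349]
[241.7  22.9  45.5] [-0.002 -0.003 -0.349]
```

Emit:
play_rows:
  deltas:
    - [0.1,0,0,-60,0,0,0]
    - [0.1,20,2,-66,0,0,0]
    - [0.1,75,7,-66,0,0,-0.06]
    - [0.1,130,12,-66,0,0,-0.15]
    - [0.1,185,17,-66,0,0,-0.25]
    - [0.1,225,21,-66,0,0,-0.3]
    - [0.1,242,23,-66,0,0,-0.3]
    - [0.1,242,23,-66,0,0,-0.3]
    - [0.1,242,23,-20,0,0,-0.3]
    - [0.1,242,23,20,0,0,-0.3]
    - [0.1,242,23,38,0,0,-0.3]
    - [0.1,242,23,44,0,0,-0.3]
    - [0.1,242,23,44,0,0,-0.3]

```text
clock: 34.2
tool_pos: [0.4773, -0.0506, 0.2597]
ee_rot: [[-0.546, 0.838, 0.002], [0.838, 0.546, 0.0], [-0.001, 0.001, -1.0]]
contact_force: [0.2, 0.4, -1.0]
gripper_width: 0.0404
grasp_force: 41.0
```

Run:
```python
from h import *
go(slot(126,.256,123),(.591,-.291,.32,88))
```

```text
now [ 0.4773 -0.0506  0.2597] yaw 123.1 w 0.0404 gf 41.0 F [ 0.2  0.4 -1. ] t 34.2 j7 27.0
[ 1.9 -1.7  3.7] [0.001 0.001 0.002]
[-263.6  -36.   -60.1] [0.002 0.    0.613]
```

Emit:
play_rows:
  deltas:
    - [0.1,1,-1,2,0,0,0]
    - [0.1,1,-1,3,0,0,0]
    - [0.62,1,-1,3,0,0,0]
    - [0.62,1,-1,3,0,0,0]
    - [0.62,1,-1,-30,0,0,0]
    - [0.65,1,-1,-60,0,0,0]
    - [0.65,-50,-8,-60,0,0,0.15]
    - [0.65,-105,-14,-60,0,0,0.3]
    - [0.65,-160,-22,-60,0,0,0.45]
    - [0.65,-215,-30,-60,0,0,0.613]
    - [0.65,-264,-36,-60,0,0,0.613]
    - [0.65,-264,-36,-60,0,0,0.613]
    - [0.65,-264,-36,-60,0,0,0.613]

```text
clock: 35.83
tool_pos: [0.5905, -0.2899, 0.3182]
ee_rot: [[0.034, 0.999, -0.001], [0.999, -0.034, 0.002], [0.002, -0.001, -1.0]]
contact_force: [-0.5, 0.4, 0.1]
gripper_width: 0.0555
grasp_force: 0.0
```

Run:
```python
from h import *
S=[bot.capture(n) for n in("scene","top")]
print([check(s,t) for s in S for t in (126,198)])
print("J3",locate(S,"jar_a",np.array((.591,-.291)),tol=.04))
go((.591,-.291,.138,88))
```

```text
[(array([ 0.4789, -0.0559]), np.float64(0.07), 'r', np.float64(0.0577), 'az', np.float64(126.2)), (array([ 0.4484, -0.1224]), np.float64(0.06), 'r', np.float64(0.0676), 'az', np.float64(-162.9)), (array([ 0.4748, -0.0505]), np.float64(0.11), 'r', np.float64(0.0645), 'az', np.float64(126.3)), (array([ 0.447 , -0.1231]), np.float64(0.08), 'r', np.float64(0.0692), 'az', np.float64(-162.7))]
J3 []
now [ 0.5906 -0.2899  0.3192] yaw 88.1 w 0.0553 gf 0.0 F [ 0.2 -0.1 -0.4] t 36.2 j7 11.0
[ -1.    0.4 181.2] [0.    0.    0.002]
```

Emit:
play_rows:
  deltas:
    - [0.68,-1,0,60,0,0,0]
    - [0.68,-1,0,120,0,0,0]
    - [0.68,-1,0,165,0,0,0]
    - [0.68,-1,0,181,0,0,0]
    - [0.68,-1,0,181,0,0,0]
    - [0.1,-1,0,181,0,0,0]
    - [0.1,-1,0,181,0,0,0]
    - [0.1,-1,0,181,0,0,0]
    - [0.1,-1,0,181,0,0,0]
    - [0.1,-1,0,181,0,0,0]
    - [0.1,-1,0,125,0,0,-0.18]
    - [0.1,-1,0,70,0,0,-0.36]
    - [0.1,-1,0,8,0,0,-0.54]
    - [0.1,-1,0,-46,0,0,-0.56]
    - [0.1,-1,0,-46,0,0,-0.56]
    - [0.1,-1,0,-46,0,0,-0.56]
  force: 40

```text
clock: 38.22
tool_pos: [0.5899, -0.2916, 0.3643]
ee_rot: [[-0.502, 0.865, -0.001], [0.865, 0.502, -0.0], [0.001, -0.001, -1.0]]
contact_force: [-0.9, 0.2, -2.5]
gripper_width: 0.0402
grasp_force: 40.9
```

Run:
```python
from h import *
s=bot.capture("scene");labels(s)
go(slot(54,.365,54),slot(54,.256,54))
```

```text
va 122.8
80 [134   2   4] | 72 [124   1   4] | 64 [106   1   4] | 56 [91  1  4] | 48 [76  1  5] | 40 [66  3  6] | 32 [60  4  7] | 24 [59  5  8] | 16 [60  5  8] | 8 [61  5  8] | 0 [63  5  8] | -8 [67  6  8] | -16 [64  8  9] | -24 [60 10  9] | -32 [66  7  9] | -40 [82  3  8] | -48 [101   0   7] | -56 [84  0  4] | -64 [78  0  2] | -72 [99  0  2] | -80 [111   0   1] | 
now [ 0.5895 -0.2916  0.3629] yaw 120.1 w 0.0401 gf 40.9 F [ 0.  -0.5 -1.3] t 38.3 j7 41.0
[228.2  88.2  -1.8] [-4.000e-03 -1.000e-03  1.154e+00]
[227.9  88.5 107.2] [-4.000e-03 -1.000e-03  1.154e+00]
```

Run:
```python
from h import *
s=bot.capture("scene");f=s["frame"]
T=bot.observe()["tool_pos"];u,va=unwrap(s,T[0],T[1],T[2]-.138)
p=np.int32(proj(s,T-np.array([0,0,.09])));g=lambda x,y,w,h,W,H:cv2.resize(f[y:y+h,x:x+w],(W,H),interpolation=cv2.INTER_CUBIC)
a=g(p[0]-16,p[1]-20,32,40,400,500);j=np.int32(proj(s,(.465,-.408,.04)));b=g(j[0]-32,j[1]-20,64,40,400,250)
u=cv2.resize(u,(400,250));[cv2.line(u,(int((80-a)*2.5),0),(int((80-a)*2.5),8 if a else 20),(255,0,255),1) for a in range(-80,81,20)]
cv2.imwrite("pics/m1.png",np.hstack([a,np.vstack([b,u])]));print(p,j)
```

```text
[341 177] [390 242]
```

View pics/m1.png

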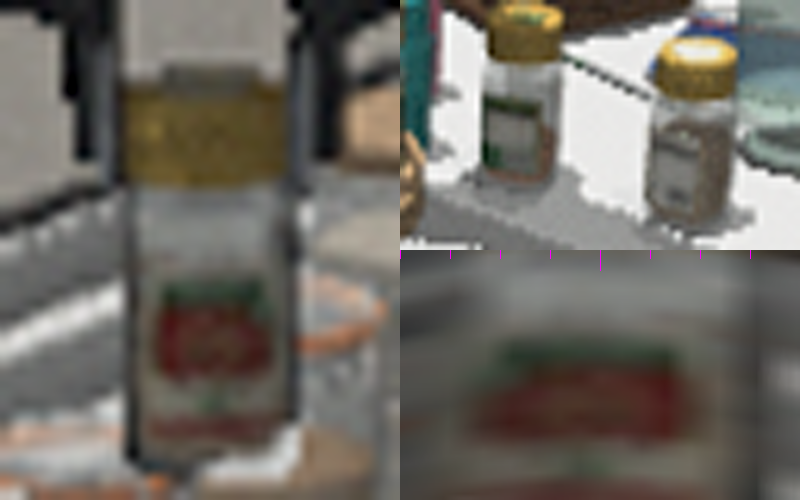

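The held jar is centred (red panel 155–270 on body 128–297). Placing at slot 54° with a 3° trim.

Emit:
play_rows:
  deltas:
    - [0.1,30,12,-4,0,0,0.18]
    - [0.1,80,31,-4,0,0,0.36]
    - [0.1,130,50,-4,0,0,0.54]
    - [0.1,180,70,-4,0,0,0.72]
    - [0.1,215,83,-4,0,0,0.9]
    - [0.1,228,88,-4,0,0,1.08]
    - [0.1,228,88,-4,0,0,1.2]
    - [0.1,228,88,20,0,0,1.2]
    - [0.1,228,88,65,0,0,1.2]
    - [0.1,228,88,95,0,0,1.2]
    - [0.1,228,88,105,0,0,1.2]
    - [0.1,228,88,105,0,0,1.2]
    - [0.1,228,88,105,0,0,1.2]

```text
clock: 39.95
tool_pos: [0.5524, -0.0502, 0.2599]
ee_rot: [[0.624, 0.781, 0.0], [0.781, -0.624, 0.0], [0.0, 0.0, -1.0]]
contact_force: [-0.6, 1.2, -0.6]
gripper_width: 0.0399
grasp_force: 40.8
```

Run:
```python
from h import *
go(slot(54,.256,51),(.5164,-.4065,.33,103))
```

```text
now [ 0.5524 -0.0502  0.2599] yaw 51.4 w 0.0399 gf 40.8 F [-0.6  1.2 -0.6] t 40.0 j7 -48.0
[-0.5 -1.1  3.9] [ 0.    -0.     0.007]
[-300.8  194.2  -70.2] [ 0.    -0.    -0.901]
```

Emit:
play_rows:
  deltas:
    - [0.1,0,-1,2,0,0,0]
    - [0.1,0,-1,3,0,0,0]
    - [0.62,0,-1,3,0,0,0]
    - [0.62,0,-1,3,0,0,0]
    - [0.62,0,-1,-30,0,0,0]
    - [0.65,0,-1,-70,0,0,0]
    - [0.65,-48,30,-70,0,0,-0.15]
    - [0.65,-98,63,-70,0,0,-0.3]
    - [0.65,-148,95,-70,0,0,-0.45]
    - [0.65,-198,128,-70,0,0,-0.6]
    - [0.65,-248,160,-70,0,0,-0.75]
    - [0.65,-301,194,-70,0,0,-0.9]
    - [0.65,-301,194,-70,0,0,-0.9]
    - [0.65,-301,194,-70,0,0,-0.9]

```text
clock: 41.7
tool_pos: [0.5156, -0.4064, 0.329]
ee_rot: [[-0.223, 0.975, -0.001], [0.975, 0.223, 0.002], [0.002, -0.0, -1.0]]
contact_force: [0.5, 0.8, -0.6]
gripper_width: 0.0557
grasp_force: 0.0
```

Run:
```python
from h import *
S=[bot.capture(n) for n in("scene","top")]
print([check(s,t) for s in S for t in (54,)])
go((.5164,-.4065,.138,103))
```

```text
[(array([ 0.5498, -0.0442]), np.float64(0.06), 'r', np.float64(0.0689), 'az', np.float64(57.8)), (array([ 0.5515, -0.0491]), np.float64(0.08), 'r', np.float64(0.0659), 'az', np.float64(54.2))]
now [ 0.5171 -0.404   0.3302] yaw 103.2 w 0.0551 gf 0.0 F [-0.5 -0.9  0.3] t 41.9 j7 37.0
[ -2.4  -1.3 192.2] [ 0.    -0.     0.003]
```

Emit:
play_rows:
  deltas:
    - [0.66,-2,-1,60,0,0,0]
    - [0.66,-2,-1,120,0,0,0]
    - [0.66,-2,-1,175,0,0,0]
    - [0.66,-2,-1,192,0,0,0]
    - [0.66,-2,-1,192,0,0,0]
    - [0.1,-2,-1,192,0,0,0]
    - [0.1,-2,-1,192,0,0,0]
    - [0.1,-2,-1,192,0,0,0]
    - [0.1,-2,-1,192,0,0,0]
    - [0.1,-2,-1,192,0,0,0]
    - [0.1,-2,-1,135,0,0,0]
    - [0.1,-2,-1,75,0,0,-0.1]
    - [0.1,-2,-1,15,0,0,-0.21]
    - [0.1,-2,-1,-34,0,0,-0.21]
    - [0.1,-2,-1,-34,0,0,-0.21]
    - [0.1,-2,-1,-34,0,0,-0.21]
  force: 40

```text
clock: 43.9
tool_pos: [0.5147, -0.4085, 0.3631]
ee_rot: [[-0.422, 0.907, -0.002], [0.907, 0.422, 0.0], [0.001, -0.001, -1.0]]
contact_force: [0.9, 0.0, -1.6]
gripper_width: 0.0404
grasp_force: 41.0
```

Run:
```python
from h import *
s=bot.capture("scene");labels(s);labels(s,zb=(.045,.06))
T=bot.observe()["tool_pos"];p=np.int32(proj(s,T-np.array([0,0,.09])));print(p)
c=s["frame"][p[1]-5:p[1]+20,p[0]-14:p[0]+14]
L=cv2.cvtColor(c,cv2.COLOR_BGR2LAB)
for r in range(0,25,2): print(p[1]-5+r,L[r,:,0].tolist())
go(slot(-18,.365,162),slot(-18,.256,162))
cv2.imwrite("pics/j4.png",s["frame"])
```

```text
va 117.9
80 [162   0  10] | 72 [159   0  10] | 64 [148   0   8] | 56 [132   0   7] | 48 [104  -1   7] | 40 [84 -2  7] | 32 [83 -3  6] | 24 [92 -3  5] | 16 [93 -3  5] | 8 [97 -3  5] | 0 [102  -3   5] | -8 [102  -3   5] | -16 [100  -3   5] | -24 [99 -4  5] | -32 [98 -4  5] | -40 [94 -3  5] | -48 [84 -5  6] | -56 [79 -7  7] | -64 [86 -4  5] | -72 [89 -3  4] | -80 [85 -2  3] | 
va 117.9
80 [129   1   4] | 72 [124   1   3] | 64 [120   0   3] | 56 [116   0   2] | 48 [111  -1   3] | 40 [104  -2   4] | 32 [100  -3   5] | 24 [99 -4  6] | 16 [98 -4  6] | 8 [98 -4  6] | 0 [98 -4  6] | -8 [98 -4  6] | -16 [99 -4  6] | -24 [100  -4   5] | -32 [103  -4   5] | -40 [99 -4  4] | -48 [94 -4  4] | -56 [88 -3  4] | -64 [76 -2  4] | -72 [64 -2  2] | -80 [56 -1  2] | 
[380 172]
167 [164, 164, 140, 132, 113, 111, 111, 103, 92, 94, 129, 121, 111, 101, 100, 97, 95, 99, 121, 121, 99, 87, 59, 74, 145, 135, 131, 127]
169 [82, 80, 98, 112, 107, 108, 105, 97, 71, 108, 129, 135, 132, 132, 129, 122, 124, 127, 137, 133, 114, 87, 134, 125, 124, 96, 102, 121]
171 [121, 114, 124, 129, 106, 106, 142, 101, 38, 90, 119, 1
[... 909 characters left out ...]
108, 103, 157, 247, 207, 108, 105, 63, 58, 47, 62, 97, 99, 100, 95, 95, 86, 85, 113, 147, 136, 146, 133, 108, 133, 199]
187 [125, 169, 140, 109, 119, 152, 118, 114, 120, 94, 88, 89, 89, 84, 86, 88, 91, 84, 90, 107, 119, 115, 109, 97, 109, 107, 101, 147]
189 [112, 113, 110, 116, 128, 160, 122, 90, 103, 122, 126, 124, 124, 119, 120, 125, 112, 121, 119, 122, 110, 105, 92, 90, 105, 97, 96, 96]
191 [118, 115, 116, 111, 107, 116, 158, 178, 192, 165, 89, 97, 91, 98, 95, 88, 88, 100, 110, 109, 104, 95, 93, 87, 78, 83, 110, 114]
now [ 0.5143 -0.4084  0.3618] yaw 115.0 w 0.04 gf 41.0 F [ 0.1 -0.4 -1.3] t 44.0 j7 49.0
[233.5 175.5  -2.8] [-0.001 -0.004 -0.821]
[233.2 175.8 106.2] [-0.001 -0.004 -0.821]
```

Emit:
play_rows:
  deltas:
    - [0.1,40,30,-5,0,0,-0.15]
    - [0.1,85,64,-5,0,0,-0.3]
    - [0.1,130,98,-5,0,0,-0.45]
    - [0.1,175,132,-5,0,0,-0.6]
    - [0.1,215,162,-5,0,0,-0.75]
    - [0.1,233,176,-5,0,0,-0.89]
    - [0.1,233,176,-5,0,0,-0.89]
    - [0.1,233,176,20,0,0,-0.89]
    - [0.1,233,176,65,0,0,-0.89]
    - [0.1,233,176,95,0,0,-0.89]
    - [0.1,233,176,105,0,0,-0.89]
    - [0.1,233,176,105,0,0,-0.89]
    - [0.1,233,176,105,0,0,-0.89]

```text
clock: 45.58
tool_pos: [0.5762, -0.125, 0.2592]
ee_rot: [[-0.969, 0.246, -0.001], [0.246, 0.969, -0.001], [0.001, -0.001, -1.0]]
contact_force: [-2.9, 0.7, 2.6]
gripper_width: 0.0397
grasp_force: 41.3
```

Run:
```python
from h import *
go(slot(-18,.256,166),(.419,-.4121,.33,92))
```

```text
now [ 0.5762 -0.125   0.2592] yaw 165.8 w 0.0397 gf 41.3 F [-2.9  0.7  2.6] t 45.6 j7 67.0
[1.9 2.  3.2] [-0.001 -0.001 -0.004]
[  81.8 -317.   -70.3] [-0.002 -0.     1.287]
```

Emit:
play_rows:
  deltas:
    - [0.1,1,1,1,0,0,0]
    - [0.1,1,1,1,0,0,0]
    - [0.62,1,1,1,0,0,0]
    - [0.62,1,1,1,0,0,0]
    - [0.62,1,1,-30,0,0,0]
    - [0.65,1,1,-70,0,0,0]
    - [0.65,14,-55,-70,0,0,0.17]
    - [0.65,28,-110,-70,0,0,0.34]
    - [0.65,42,-165,-70,0,0,0.51]
    - [0.65,56,-220,-70,0,0,0.68]
    - [0.65,70,-270,-70,0,0,0.85]
    - [0.65,82,-317,-70,0,0,1.02]
    - [0.65,82,-317,-70,0,0,1.19]
    - [0.65,82,-317,-70,0,0,1.287]
    - [0.65,82,-317,-70,0,0,1.287]

```text
clock: 47.45
tool_pos: [0.4201, -0.4107, 0.3284]
ee_rot: [[-0.04, 0.999, -0.0], [0.999, 0.04, 0.0], [0.0, -0.0, -1.0]]
contact_force: [-0.1, -0.0, 0.0]
gripper_width: 0.0555
grasp_force: 0.0
```

Run:
```python
from h import *
S=[bot.capture(n) for n in("scene","top")]
print([check(s,t) for s in S for t in (-18,)])
print("J5",locate(S,"jar_a",np.array((.419,-.4121)),tol=.04))
go((.419,-.4121,.138,92))
```

```text
[(array([ 0.5721, -0.1262]), np.float64(0.38), 'r', np.float64(0.0637), 'az', np.float64(-21.9)), (array([ 0.5704, -0.123 ]), np.float64(0.06), 'r', np.float64(0.0609), 'az', np.float64(-19.7))]
J5 [array([ 0.4165, -0.4082]), array([ 0.4184, -0.4105]), array([ 0.4192, -0.4103]), np.float64(0.22)]
now [ 0.4203 -0.4107  0.3288] yaw 92.3 w 0.0557 gf 0.0 F [ 0.  -0.2 -0.4] t 47.8 j7 35.0
[ -1.4  -1.3 190.8] [ 0.    -0.     0.005]
```

Emit:
play_rows:
  deltas:
    - [0.66,0,-1,60,0,0,0]
    - [0.66,0,-1,120,0,0,0]
    - [0.66,0,-1,175,0,0,0]
    - [0.66,0,-1,191,0,0,0]
    - [0.66,0,-1,191,0,0,0]
    - [0.1,0,-1,191,0,0,0]
    - [0.1,0,-1,191,0,0,0]
    - [0.1,0,-1,191,0,0,0]
    - [0.1,0,-1,191,0,0,0]
    - [0.1,0,-1,191,0,0,0]
    - [0.1,0,-1,135,0,0,0]
    - [0.1,0,-1,75,0,0,0.17]
    - [0.1,0,-1,15,0,0,0.34]
    - [0.1,0,-1,-36,0,0,0.52]
    - [0.1,0,-1,-36,0,0,0.7]
    - [0.1,0,-1,-36,0,0,0.87]
    - [0.1,0,-1,-36,0,0,1.05]
    - [0.1,0,-1,-36,0,0,1.22]
    - [0.1,0,-1,-36,0,0,1.4]
    - [0.1,0,-1,-36,0,0,1.57]
  force: 40

```text
clock: 50.25
tool_pos: [0.4189, -0.4104, 0.3647]
ee_rot: [[0.999, 0.034, -0.001], [0.034, -0.999, 0.0], [-0.001, -0.0, -1.0]]
contact_force: [0.2, -0.3, -0.8]
gripper_width: 0.0403
grasp_force: 40.7
```

Emit:
play_rows:
  deltas:
    - [0.1,0,0,0,0,0,0.17]
    - [0.1,0,0,0,0,0,0.34]
    - [0.1,0,0,0,0,0,0.51]
    - [0.1,0,0,0,0,0,0.68]
    - [0.1,0,0,0,0,0,0.85]
    - [0.1,0,0,0,0,0,1.02]
    - [0.1,0,0,0,0,0,1.17]
    - [0.1,0,0,0,0,0,1.17]
    - [0.1,0,0,0,0,0,1.17]

```text
clock: 51.38
tool_pos: [0.4191, -0.4106, 0.3648]
ee_rot: [[0.429, -0.903, -0.0], [-0.903, -0.429, 0.0], [-0.0, 0.0, -1.0]]
contact_force: [-0.3, 0.7, -1.4]
gripper_width: 0.0403
grasp_force: 40.7
```

Run:
```python
from h import *
s=bot.capture("scene");labels(s,zb=(.028,.048))
T=bot.observe()["tool_pos"];p=np.int32(proj(s,T-np.array([0,0,.09])));print(p)
L=cv2.cvtColor(s["frame"],cv2.COLOR_BGR2LAB)[p[1]-2:p[1]+18,p[0]-14:p[0]+14]
for r in range(0,20,2): print(p[1]-2+r,L[r,:,0].tolist(),(L[r,:,1].astype(int)-128).tolist())
go(slot(-90,.365,0),slot(-90,.256,0))
```

```text
va 114.6
80 [232   0   1] | 72 [224   0   1] | 64 [208   0   1] | 56 [179   0   2] | 48 [132   0   3] | 40 [97 -1  6] | 32 [77 -1  7] | 24 [58  1  7] | 16 [52  5  8] | 8 [53  7  9] | 0 [57  6 10] | -8 [58  6 10] | -16 [56  6  9] | -24 [52  7  9] | -32 [50  9  9] | -40 [49 10 10] | -48 [56  9  9] | -56 [76  2  8] | -64 [103  -1   6] | -72 [138  -1   4] | -80 [160  -1   2] | 
[408 175]
173 [163, 198, 201, 145, 130, 138, 146, 159, 156, 160, 144, 145, 143, 145, 149, 153, 161, 169, 169, 173, 171, 221, 238, 236, 236, 236, 234, 235] [-2, -1, -1, 1, 2, 2, 1, 1, -1, -2, -2, -2, -2, -1, -2, -1, -1, -1, -1, -2, -1, -1, 0, 0, 0, 0, 0, -1]
175 [80, 96, 97, 103, 115, 134, 134, 147, 172, 118, 114, 116, 123, 135, 137, 129, 134, 136, 129, 125, 167, 222, 236, 235, 234, 235, 236, 234] [0, 3, 4, 4, 4, 3, 3, 2, -1, 0, 1, 1, -1, 0, -1, -1, -1, -2, -1, 1, 0, 0, 0, -1, 0, 0, 0, 0]
177 [219, 92, 105, 106, 104, 113, 149, 209, 118, 93, 86, 96, 102, 97, 96, 86, 94, 100, 108, 113, 165, 230, 236, 236, 235, 236, 234, 236] [0, 5, 4, 4, 4, 4, 2, -1, -1, -4, -5, -3, -5, -4, -4, -4, -3, -2, -2, -1, 0, -1, 0, 0, 0, 0, 
[... 1096 characters left out ...]
-6, -2, -1, -1, -2, 2, 0, 0, 0, -1, 0, 1, 0, 0, -1]
189 [126, 112, 134, 149, 159, 166, 214, 130, 69, 68, 68, 66, 58, 61, 55, 65, 63, 68, 100, 177, 234, 238, 232, 129, 153, 230, 241, 238] [7, 11, 8, 7, 5, 2, -1, 0, 8, 10, 11, 10, 12, 13, 14, 10, 10, 6, 2, 0, 0, 0, 0, -1, 0, 0, 0, 0]
191 [80, 70, 68, 66, 61, 67, 93, 98, 107, 121, 114, 109, 85, 88, 85, 88, 83, 103, 168, 202, 199, 238, 167, 116, 148, 240, 236, 236] [1, 8, 8, 7, 6, 5, 2, 1, 2, 1, 1, 0, 2, 0, 0, 2, 1, 2, -1, -2, -5, 0, -1, 0, 1, 0, 0, 0]
now [ 0.4191 -0.4107  0.3649] yaw -64.6 w 0.0402 gf 40.7 F [-0.9  0.4 -0.9] t 51.4 j7 -117.0
[-1.796e+02 -1.890e+02 -1.000e-01] [-0.     0.    -1.128]
[-179.6 -189.   108.9] [-0.     0.    -1.128]
```

Emit:
play_rows:
  deltas:
    - [0.1,-20,-21,0,0,0,-0.17]
    - [0.1,-50,-52,0,0,0,-0.34]
    - [0.1,-80,-84,0,0,0,-0.51]
    - [0.1,-110,-116,0,0,0,-0.68]
    - [0.1,-140,-147,0,0,0,-0.85]
    - [0.1,-165,-174,0,0,0,-1.02]
    - [0.1,-180,-189,0,0,0,-1.19]
    - [0.1,-180,-189,0,0,0,-1.36]
    - [0.1,-180,-189,0,0,0,-1.53]
    - [0.1,-180,-189,0,0,0,-1.7]
    - [0.1,-180,-189,0,0,0,-1.87]
    - [0.1,-180,-189,0,0,0,-2.04]
    - [0.1,-180,-189,0,0,0,-2.21]
    - [0.1,-180,-189,0,0,0,-2.38]
    - [0.1,-180,-189,0,0,0,-2.55]
    - [0.1,-180,-189,0,0,0,-2.72]
    - [0.1,-180,-189,0,0,0,-2.855]
    - [0.1,-180,-189,0,0,0,-2.855]
    - [0.1,-180,-189,0,0,0,-2.855]

```text
clock: 53.8
tool_pos: [0.5133, -0.1676, 0.3649]
ee_rot: [[-0.152, 0.988, 0.0], [0.988, 0.152, -0.0], [-0.0, 0.0, -1.0]]
contact_force: [-0.4, -0.4, -0.9]
gripper_width: 0.0404
grasp_force: 40.7
```

Run:
```python
from h import *
go(slot(-90,.258,99))
```

```text
now [ 0.5133 -0.1676  0.3649] yaw 98.7 w 0.0404 gf 40.7 F [-0.4 -0.4 -0.9] t 53.8 j7 17.0
[ 1.000e-01 -3.000e-01  1.069e+02] [ 0.     0.    -0.005]
```

Emit:
play_rows:
  deltas:
    - [0.1,0,0,45,0,0,0]
    - [0.1,0,0,85,0,0,0]
    - [0.1,0,0,102,0,0,0]
    - [0.1,0,0,107,0,0,0]
    - [0.1,0,0,109,0,0,0]
    - [0.1,0,0,109,0,0,0]
    - [0.62,0,0,109,0,0,0]
    - [0.62,0,0,109,0,0,0]
    - [0.62,0,0,80,0,0,0]
    - [0.65,0,0,30,0,0,0]
    - [0.65,0,0,-20,0,0,0]
    - [0.65,-60,0,-20,0,0,0]
    - [0.65,-120,0,-20,0,0,0]
    - [0.65,-180,0,-20,0,0,0]
    - [0.65,-240,0,-20,0,0,0]
    - [0.65,-240,0,-20,0,0,0]

```text
clock: 55.8
tool_pos: [0.547, -0.413, 0.382]
ee_rot: [[-0.142, 0.99, -0.004], [0.99, 0.142, -0.002], [-0.001, -0.004, -1.0]]
contact_force: [-0.9, 0.6, -0.1]
gripper_width: 0.0554
grasp_force: 0.0
```

Run:
```python
from h import *
S=[bot.capture(n) for n in("scene","top")]
print(*[(n,t,check(s,t)) for s,n in zip(S,"st") for t in (-18,54,126,198,-90)],sep="\n")
go((.5,-.4,.36,99))
g=lambda s,x,y,w,h,W,H:cv2.resize(s["frame"][y:y+h,x:x+w],(W,H),interpolation=cv2.INTER_CUBIC)
cv2.imwrite("pics/end.png",np.hstack([g(S[0],280,190,90,120,450,600),g(S[1],255,210,70,120,350,600)]))
```

```text
('s', -18, (array([ 0.5745, -0.1245]), np.float64(0.35), 'r', np.float64(0.0653), 'az', np.float64(-19.7)))
('s', 54, (array([ 0.5482, -0.0464]), np.float64(0.08), 'r', np.float64(0.0662), 'az', np.float64(57.9)))
('s', 126, (array([ 0.4696, -0.0532]), np.float64(0.06), 'r', np.float64(0.0656), 'az', np.float64(131.4)))
('s', 198, (array([ 0.448 , -0.1226]), np.float64(0.03), 'r', np.float64(0.068), 'az', np.float64(-162.8)))
('s', -90, None)
('t', -18, (array([ 0.5739, -0.1191]), np.float64(0.05), 'r', np.float64(0.0631), 'az', np.float64(-15.3)))
('t', 54, (array([ 0.5451, -0.0441]), np.float64(0.08), 'r', np.float64(0.0667), 'az', np.float64(61.2)))
('t', 126, (array([ 0.4741, -0.0524]), np.float64(0.1), 'r', np.float64(0.0634), 'az', np.float64(127.9)))
('t', 198, (array([ 0.4496, -0.1276]), np.float64(0.09), 'r', np.float64(0.0682), 'az', np.float64(-158.4)))
('t', -90, (array([ 0.5129, -0.1661]), np.float64(0.06), 'r', np.float64(0.0636), 'az', np.float64(-90.1)))
now [ 0.5502 -0.4042  0.3852] yaw 98.9 w 0.0557 gf 0.0 F [-0.1 -0.3 -0. ] t 56.4 j7 32.0
[ 11.9 -49.   25.2] [ 0.     0.    -0.002]
```

View pics/end.png

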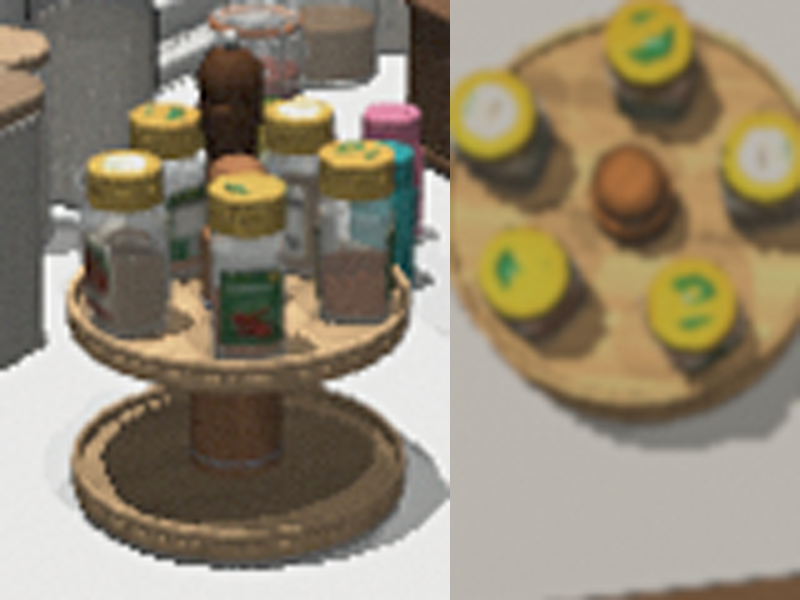

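The whole tier turned about 4° and carried the jars with it. Four jars look right. For jar 1 (right, crop 354,270) I'd expect a sliver of green at its right edge, so I'll check that numerically.

Run:
```python
from h import *
s=bot.capture("scene")
L=cv2.cvtColor(s["frame"],cv2.COLOR_BGR2LAB).astype(int)
for y in range(236,256,2): print(y,L[y,340:362,0].tolist(),(L[y,340:362,1]-128).tolist())
for xy in((.449,-.125),(.472,-.053),(.547,-.045)):
    u,va=unwrap(s,*xy,.118,zr=(.02,.05));m=cv2.cvtColor(u,cv2.COLOR_BGR2LAB).astype(float).mean(0)-[0,128,128];print("va",round(va,1),[(80-i,*np.round(m[i,:2]).astype(int).tolist()) for i in range(0,161,8)])
```

```text
236 [123, 99, 86, 70, 102, 110, 122, 150, 180, 166, 119, 124, 124, 122, 125, 121, 122, 113, 68, 75, 84, 83] [-1, 0, 3, -4, -2, 1, -2, -1, -1, -1, -9, -7, -7, -8, -8, -7, -8, -8, -5, -15, -16, -18]
238 [111, 104, 84, 82, 99, 117, 122, 124, 136, 139, 137, 140, 129, 122, 124, 123, 114, 74, 54, 74, 78, 73] [0, 1, 1, -3, 0, -2, 0, 0, -2, 0, -2, -4, -7, -7, -8, -8, -7, -6, -10, -16, -15, -16]
240 [120, 99, 88, 80, 97, 106, 106, 103, 93, 96, 99, 106, 106, 101, 94, 97, 96, 70, 53, 80, 68, 61] [-1, 2, 0, -1, -3, 3, 2, 4, 6, 3, 3, 5, 3, 3, 5, 4, 2, -3, -12, -16, -16, -13]
242 [97, 90, 83, 78, 88, 85, 87, 90, 88, 90, 91, 88, 85, 93, 87, 88, 84, 68, 61, 93, 68, 65] [1, 1, 0, 0, 1, 5, 4, 4, 6, 5, 6, 5, 5, 5, 6, 6, 3, -4, -12, -17, -14, -14]
244 [101, 100, 98, 77, 86, 84, 86, 89, 86, 86, 84, 90, 98, 92, 87, 90, 86, 64, 101, 179, 141, 63] [0, 0, 0, -1, 4, 6, 4, 3, 3, 5, 6, 7, 8, 5, 8, 6, 4, -5, 1, 6, 0, -17]
246 [161, 142, 136, 91, 76, 89, 94, 93, 89, 97, 95, 91, 94, 94, 93, 93, 93, 69, 48, 100, 176, 174] [6, 5, 4, -1, 5, 7, 10, 7, 7, 8, 8, 7, 8, 8, 7, 7, 6, -4, -3, 5, 6, 4]
248 [173, 180, 170, 86,
[... 854 characters left out ...]
, 97, 5), (-40, 97, 5), (-48, 95, 4), (-56, 92, 2), (-64, 88, 0), (-72, 84, -1), (-80, 80, -1)]
va 124.3 [(80, 143, 3), (72, 133, 2), (64, 111, -1), (56, 87, -6), (48, 65, -12), (40, 64, -11), (32, 65, -9), (24, 66, -7), (16, 64, -4), (8, 64, -3), (0, 64, -5), (-8, 66, -4), (-16, 67, -6), (-24, 66, -11), (-32, 62, -15), (-40, 64, -12), (-48, 82, -1), (-56, 94, 3), (-64, 99, 3), (-72, 98, 3), (-80, 94, 4)]
va 127.5 [(80, 99, -1), (72, 98, 0), (64, 95, 0), (56, 93, 1), (48, 91, 1), (40, 88, 2), (32, 89, 2), (24, 90, 2), (16, 91, 2), (8, 94, 1), (0, 91, 1), (-8, 93, 2), (-16, 95, 1), (-24, 105, 0), (-32, 95, 0), (-40, 72, 3), (-48, 64, 5), (-56, 62, 5), (-64, 62, 5), (-72, 61, 5), (-80, 59, 5)]
```

```bash
python3 -c "
from station import bot
print(bot.hand_in())"
```

```text
the job is handed in; nothing more can be done
None
```

I rebuilt the carousel in the order asked (column, tier, knob), stood all five jars upright on the upper tier with their front labels facing outward, and handed the job in at about 56 s on the robot clock. Labels are within about 10° by my measurements; jar 1 was the least certain, seen nearly side-on in the last picture. I got no verdict back, and I never touched the candle, mill or green glass.

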